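# Put the microscope's loose optics back in their storage blocks

### The arm

A 6-joint arm with a two-finger parallel gripper is mounted at the origin on the work surface. World frame = base frame: x ahead of the robot, y to its left, z up, the work surface at z = 0. Lengths are in m, angles in degrees, forces in N, time in s.
With the tool pointing down it reaches from about 0.425 to 0.95 m from the base axis. Payload 14.7 kg.
Tool frame: the origin (TCP) lies at the very end of the fingers, on their centre line; the grasp point (between the pads) lies manip.grasp_offset behind it (manip.grasp_offset is the distance from the TCP to the grasp point, in m); z points along the fingers, y is the direction in which the jaws open and shut (so a half turn about z gives the same grasp; the last joint's range is limited). The gripper opens to 85 mm and grips with 20 to 120 N. Pads are 22 mm wide; open, the fingers measure 114 mm over their backs; the gripper's body (76 mm by 85 mm) begins 54 mm behind the grasp point. The pads swing forward as they close: fully open they stand 13 mm farther back than shut.
Start: joints at [-72.628, 27.513, 91.461, -0, 61.026, -2.67], TCP at [0.223, -0.611, 0.231] pointing down, gripper open.
Joint ranges: [-157.49, 157.49], [-46.99, 117.5], [13.45, 153.17], [-89.5, 269.5], [5.16, 153.95], [-167.48, 167.48]. Speed limits (degrees/s): [108.29, 108.29, 136.94, 172.46, 172.46, 172.46].

### API

Orientations are given as a 3x3 rotation matrix whose columns are the frame's x, y, z axes.
In Python, from rig import manip, cams gives the robot as it stands. The module is installed in compiled form; this text tells all that it offers.
- The arm moves only by the shell command python3 -m jog 'ROWS' [FORCE]. ROWS is JSON, a list of rows, each an object of numbers: "dx", "dy", "dz": the shift along the tool's x, y, z in mm; "yaw": the turn about the tool's z in degrees; "grip": the closure, from 0 (fully open) to 1 (shut). A call has 1 to 20 rows; each row is the pose to reach, as a shift and turn from the pose commanded when the call began, along the tool's axes at that moment; what a row does not reach only later rows make up. A row lasts 1/12 s, in which the tool goes at most 41.7 mm and 7.16 degrees, less where a joint would pass 70% of its speed; a pose out of reach is approached as far as the arm can. A call with a gripper value outside its range is refused whole. The fingers move at their own pace and stop on an object; FORCE is the grip in N (left out, the last holds). Time passes only in rows, so rows that repeat a pose let the fingers close. It gives the time, the measured TCP pose, the force and the opening at its end, in the units of the state.
- manip.observe(): the state, without advancing time (a new reading comes with each control period).
- cams.get_image(name): name is "scene" or "top"; returns a dict with "frame" (420x560x3 uint8, blue, green, red), "K" (3x3 intrinsics, pixels), "rvec" (rotation vector, rad) and "tvec" (3), from world to camera coordinates, as OpenCV has them. Camera axes: x right, y down, z forward; pixel columns grow to the right and rows downward; lengths in m; the calibration is good to about 2 mm. A picture is of the moment at which its call begins. There is no depth.
- manip.job_done(): hands the job in, once; it reports no verdict.
The state is a dict: "clock": time; "joints": joint angles; "qd": joint speeds; "tau": joint torques, N m; "tcp_pos": TCP position; "orientation": TCP orientation; "wrist_force": force on the tool from outside, world axes, zero at the start; "torque": the same for the moment, N m; "finger_gap": opening from 0.0 (shut) to 1.0 (fully open).
Only numpy, scipy, OpenCV 4.12 (cv2) and the standard library are available. Lean on these libraries where they do the work, as an engineer would, in place of code of your own. Each camera call takes 0.05 s, during which the arm holds its last target.

### The job

The microscope's loose optics are standing mixed up on the bench; put each away in the storage block made for its kind, one to a well, standing upright as it does now on the floor of the well: the two metal objectives in the block with two round wells, the two filter cubes in the block with two square wells, the eyepiece in the block with the single round well. Set each part down, do not drop it or knock it over, and leave the covered dish and the oil bottle where they are.

Things in the scene. Friction and masses are not known exactly. Their poses are not given: they have to be found in the camera images.
- objective_long: The longer of two loose metal objectives, standing on its thread, nose up, 60 mm tall. From the bottom: brass thread 25 mm diameter to 5 mm, steel flange 33 mm to 10 mm, straight aluminium barrel 30 mm diameter from 10 to 44 mm, nose tapering to 15 mm at the top. About 180 g (125 to 255). Either may go in either round well. Origin: centre of its underside, z up its axis.
- objective_short: The shorter loose metal objective, standing on its thread, nose up, 45 mm tall. From the bottom: brass thread 25 mm diameter to 5 mm, steel flange 33 mm to 10 mm, straight aluminium barrel 30 mm diameter from 10 to 36 mm, nose tapering to 15 mm at the top. About 130 g (90 to 185). Origin: centre of its underside, z up its axis.
- eyepiece: The one eyepiece, loose, round, black, standing on its barrel, lens up, 56 mm tall: bright steel barrel 30 mm diameter to 22 mm, black body 40 mm diameter from 22 to 48 mm, rubber eyecup 41 mm diameter to the top, where a glass lens 25 mm across shows. About 120 g (80 to 170). Origin: centre of its underside, z up its axis.
- cube_wide: Filter cube: a loose black block 32 mm (its x) by 38 mm (its y), 40 mm tall, an amber filter in a steel ring on its -x side, a round glass window on top (here 23 mm across). About 90 g (60 to 130). Stands top up. Origin: centre of its underside, z up. Either cube may go in either square well, also a quarter turn round.
- cube_narrow: Filter cube: a loose black block 32 mm (its x) by 38 mm (its y), 40 mm tall, an amber filter in a steel ring on its -x side, a round glass window on top (here 13 mm across). About 90 g (60 to 130). Stands top up. Origin: centre of its underside, z up. Either cube may go in either square well, also a quarter turn round.
- objective_block: Storage block for the objectives: two round wells 50 mm across, centred 37 mm either side of the middle along its y. Fixed, grey plastic, 78 mm (its x) by 150 mm (its y), 20 mm high; wells 14 mm deep, dark flat floor 6 mm above the bench. Origin: centre of its underside, z up. The three blocks share this outer size and trade places between starts.
- cube_block: Storage block for the filter cubes: two square wells 48 mm (x) by 54 mm (y), centred 37 mm either side of the middle along its y. Fixed, grey plastic, 78 mm (its x) by 150 mm (its y), 20 mm high; wells 14 mm deep, dark flat floor 6 mm above the bench. Origin: centre of its underside, z up. The three blocks share this outer size and trade places between starts.
- eyepiece_block: Storage block for the eyepiece: a single round well 58 mm across in the middle. Fixed, grey plastic, 78 mm (its x) by 150 mm (its y), 20 mm high; wells 14 mm deep, dark flat floor 6 mm above the bench. Origin: centre of its underside, z up. The three blocks share this outer size and trade places between starts.
- dish: Bystander: a covered clear plastic culture dish, 60 mm diameter, 15 mm high, with a dark grey marking dot 20 mm across on its lid; free among the optics, 60 g. Origin: centre of its underside.
- oil_bottle: Bystander: a small amber bottle of immersion oil, black cap, paper label, 30 mm diameter, 62 mm tall, standing free among the optics, 60 g. Origin: centre of its underside.

How it is judged:
By the outcome, as a careful person would: the job done as asked, in the order asked, and still so for the second after the job is handed in, with the robot touching nothing.
It also fails if it takes over 96 s, if anything falls off the work surface, if the arm or the gripper's body presses on something with over 40 N, if the wrist force passes 120 N, or if a joint passes its speed limit or range.

## Working session

There is one attempt and no reset: what is moved stays moved. The work goes in short steps, Python scripts to look and compute and a shell command to move; the robot and the scene stay as the last step left them, time stands still between calls to the robot, and variables do not carry over. Pictures are saved under pics/ and viewed, and the job is handed in when it is done.

```bash
mkdir -p pics
python3 - <<'E'
from rig import manip,cams
import cv2
print(manip.grasp_offset,manip.observe())
for n in("scene","top"):
    d=cams.get_image(n);cv2.imwrite(f"pics/{n}0.png",d["frame"]);print(n,d["K"],d["rvec"],d["tvec"])
E
```

```text
0.0187 {'clock': 0.0, 'joints': array([-7.26289200e+01,  2.75484116e+01,  9.14926210e+01,  8.71145559e-04,
        6.10276613e+01, -2.66898273e+00]), 'qd': array([ 0.02064126, -0.00939721, -0.00537205, -0.16618699, -0.00923681,
        0.03767829]), 'tau': array([-2.03561372e-03, -9.50642824e+01, -4.30194104e+01, -7.03328374e-05,
        1.21375590e-02, -2.27705607e-05]), 'tcp_pos': array([ 0.2226532 , -0.61024199,  0.2306961 ]), 'orientation': array([[ 9.39455780e-01,  3.42669984e-01, -3.45257921e-04],
       [ 3.42670151e-01, -9.39455081e-01,  1.14822389e-03],
       [ 6.91075528e-05, -1.19701515e-03, -9.99999281e-01]]), 'wrist_force': array([ 0.01730399,  0.64590671, -1.03098366]), 'torque': array([ 0.03261557, -0.00654524, -0.01283314]), 'finger_gap': 1.004174757754132}
scene [[506.89453807   0.         270.6792831 ]
 [  0.         506.89453807 204.22074147]
 [  0.           0.           1.        ]] [ 0.88874669  2.68897642 -0.82360975] [ 0.4139678  -0.23619083  1.15530523]
top [[515.33767473   0.         284.56586629]
 [  0.         515.33767473 214.04349104]
 [  0.           0.           1.        ]] [ 2.10322606 -2.11665354  0.18267447] [0.009932   0.51641668 0.84976806]
```

View pics/scene0.png

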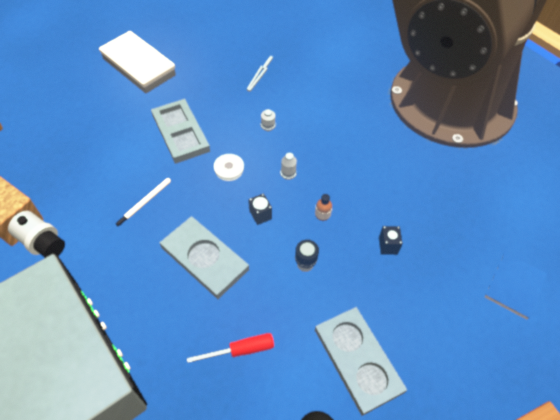

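View pics/top0.png

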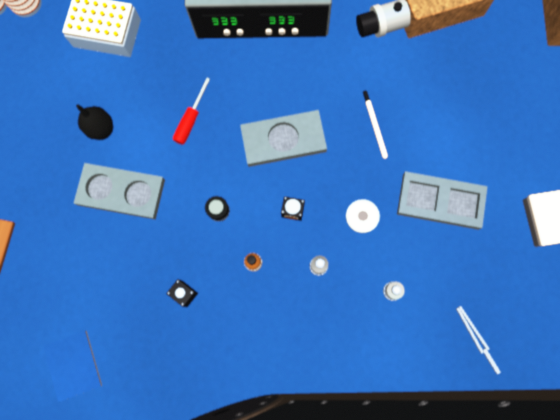

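The scene view shows everything. The top view shows the objective block (118,190), eyepiece block (284,137), cube block (443,200), eyepiece (217,208), cubes at (293,208) and (181,293), objectives at (319,265) and (395,291), bottle (253,261) and dish (362,216). I'll zoom in to get features for measuring.

```bash
cat > h.py <<'E'
import numpy as np,cv2
from rig import manip,cams
def cam(n):
    d=cams.get_image(n);return d
def ray(d,uv):
    R=cv2.Rodrigues(np.array(d["rvec"],float))[0];t=np.array(d["tvec"],float).ravel()
    v=R.T@np.linalg.solve(d["K"],np.array([uv[0],uv[1],1.]));return -R.T@t,v
def plane(d,uv,z):
    c,v=ray(d,uv);return c+v*(z-c[2])/v[2]
def tri(d1,a,d2,b):
    P=[]
    for d in(d1,d2):
        R=cv2.Rodrigues(np.array(d["rvec"],float))[0];P.append(d["K"]@np.c_[R,np.array(d["tvec"],float).ravel()])
    X=cv2.triangulatePoints(P[0],P[1],np.array(a,float).reshape(2,1),np.array(b,float).reshape(2,1)).ravel()
    return X[:3]/X[3]
def crop(img,x0,y0,x1,y1,s,name):
    c=cv2.resize(img[y0:y1,x0:x1],None,fx=s,fy=s,interpolation=cv2.INTER_CUBIC)
    for x in range((x0+9)//10*10,x1,10):
        cv2.line(c,(int((x-x0+.5)*s),0),(int((x-x0+.5)*s),4 if x%50 else 12),(0,255,255),1)
        if x%20==0: cv2.putText(c,str(x),(int((x-x0+.5)*s)-10,22),0,.35,(0,255,255),1)
    for y in range((y0+9)//10*10,y1,10):
        cv2.line(c,(0,int((y-y0+.5)*s)),(4,int((y-y0+.5)*s)),(0,255,255),1)
        if y%20==0: cv2.putText(c,str(y),(6,int((y-y0+.5)*s)+4),0,.35,(0,255,255),1)
    cv2.imwrite(name,c)
E
python3 - <<'E'
import cv2;from h import crop
t=cv2.imread("pics/top0.png");s=cv2.imread("pics/scene0.png")
crop(t,160,190,290,310,5,"pics/t_a.png");crop(t,280,190,410,310,5,"pics/t_b.png")
crop(s,235,100,335,200,6,"pics/s_a.png");crop(s,240,180,410,280,4.7,"pics/s_b.png")
E
```

```text
(no output)
```

View pics/t_a.png

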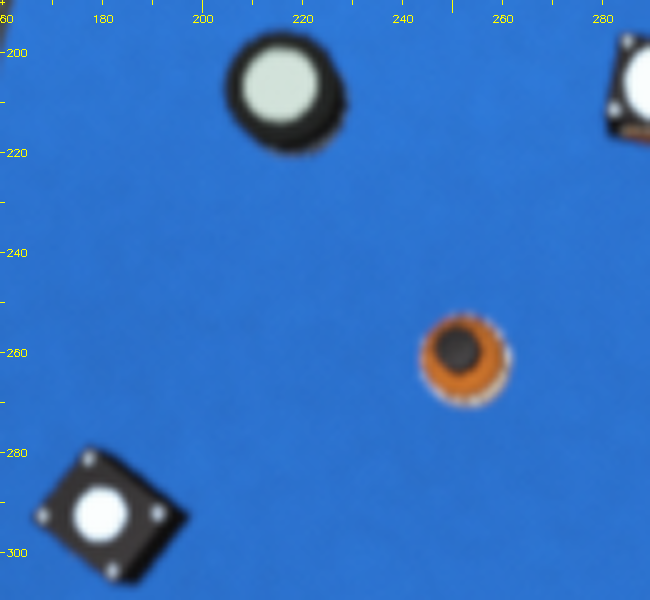

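View pics/t_b.png

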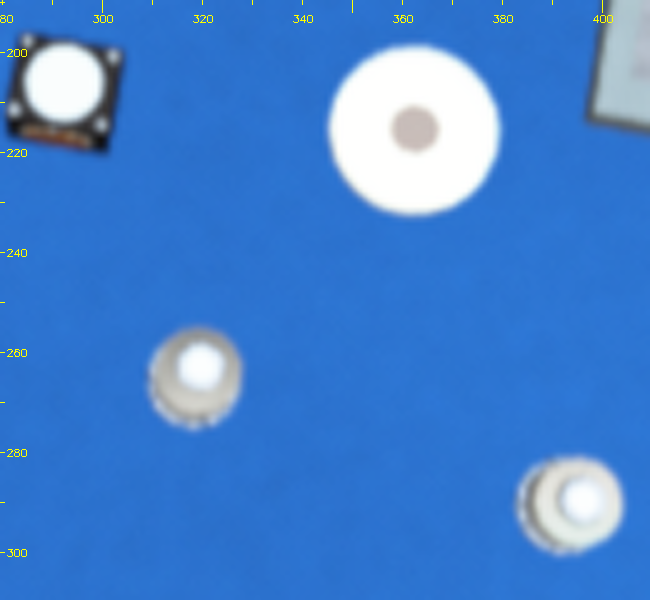

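View pics/s_a.png

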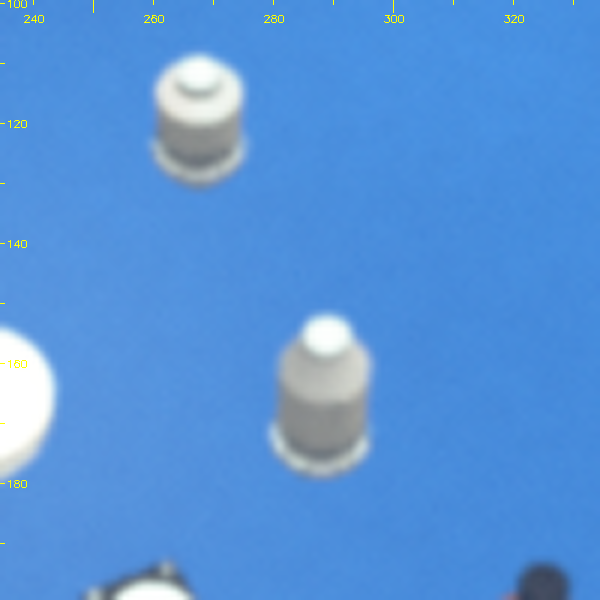

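View pics/s_b.png

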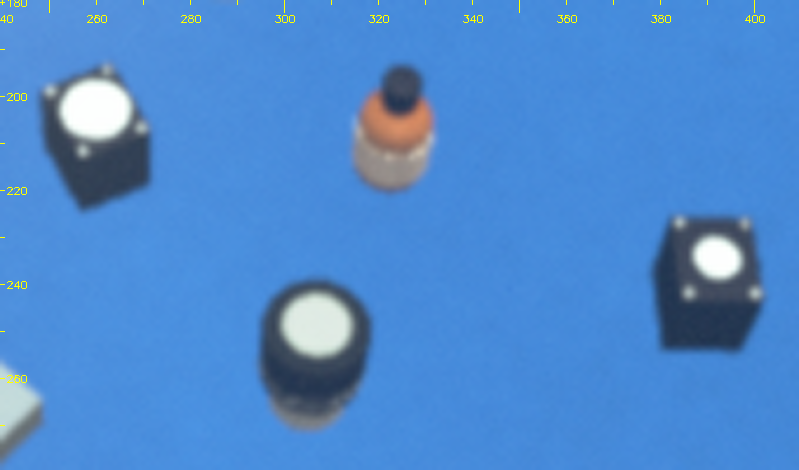

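The top view gives lens and window centres and the cubes' screw corners; both views agree on which objective is long (top 320,263 / scene 289,155). Now the blocks.

Run:
```python
import cv2;from h import crop
t=cv2.imread("pics/top0.png");s=cv2.imread("pics/scene0.png")
crop(t,65,155,175,225,7,"pics/t_o.png");crop(t,235,105,335,170,7,"pics/t_e.png");crop(t,390,165,495,235,7,"pics/t_c.png")
import numpy as np
c=np.zeros((560,740,3),np.uint8)
crop(s,310,300,410,415,5,"pics/s_o.png");crop(s,155,210,255,300,5,"pics/s_e.png");crop(s,145,95,215,165,6,"pics/s_c.png")
```

```text
(no output)
```

View pics/t_o.png

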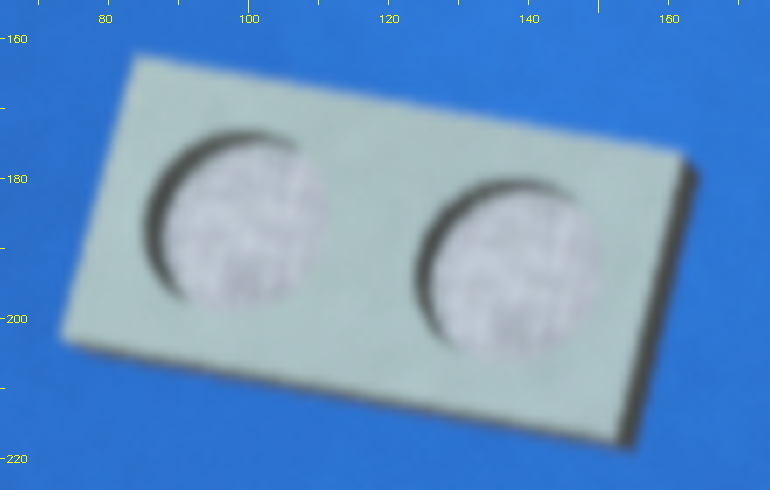

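View pics/t_e.png

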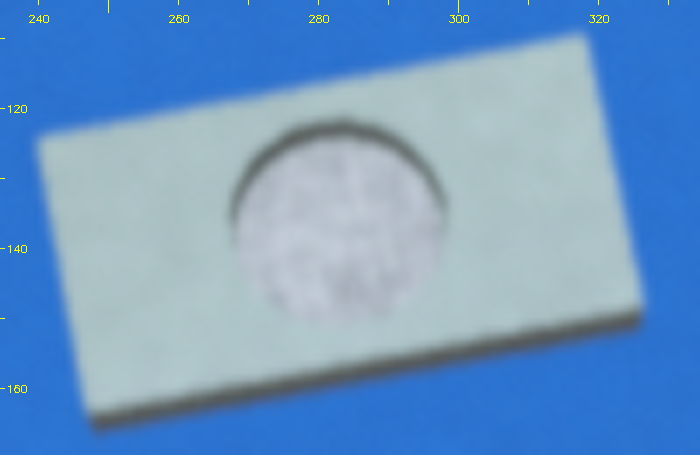

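View pics/t_c.png

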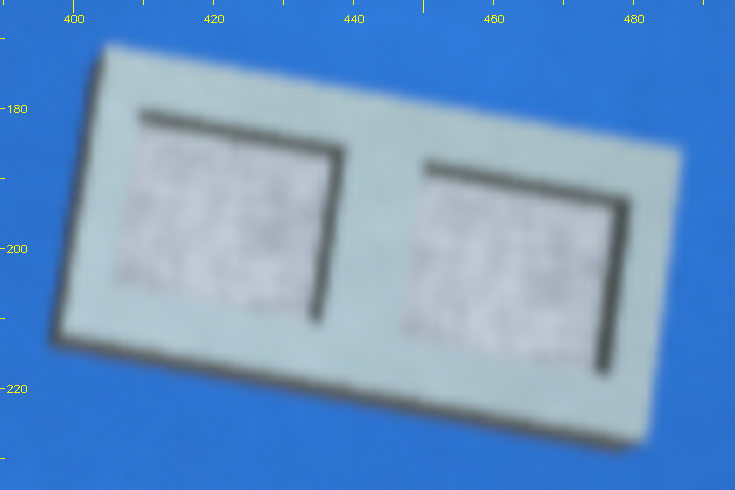

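View pics/s_o.png

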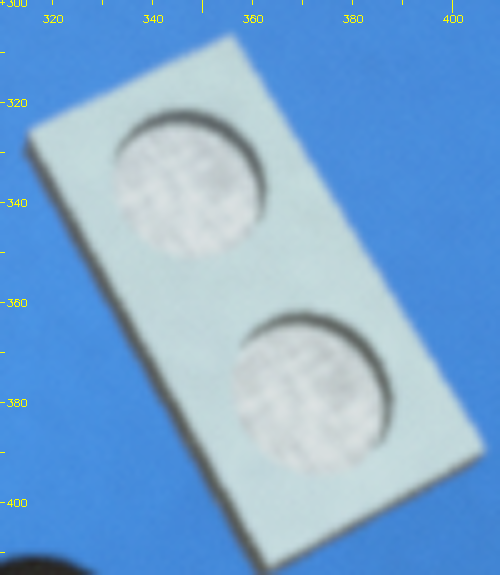

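View pics/s_e.png

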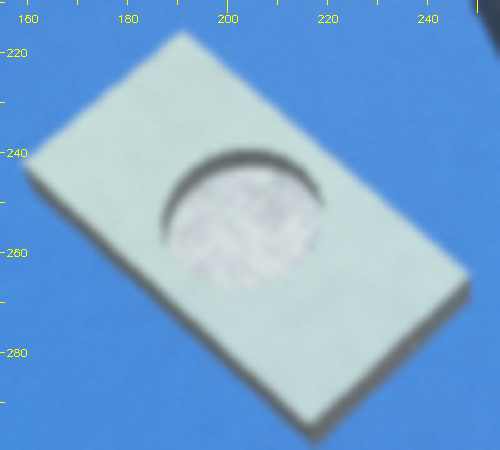

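View pics/s_c.png

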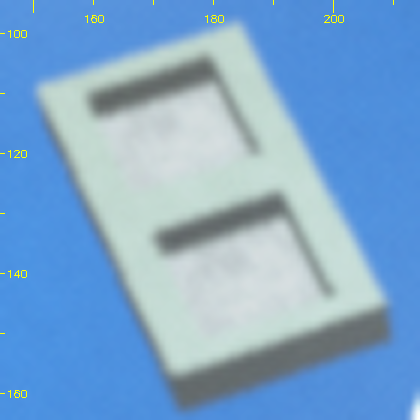

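Run:
```python
from h import *
T=cam("top");S=cam("scene")
np.set_printoptions(precision=4,suppress=True)
print("TOPS tri")
for n,a,b,z in [("eye",(215.7,206.5),(307,248.5),.056),("narrow",(179.5,292.3),(392.2,234.1),.04),("wide",(292.5,206),(260,202.3),.04),("long",(319.7,262.8),(288.8,155),.06),("short",(396.1,289.7),(267.3,112),.045),("dish",(362.3,215.3),(229.3,165.5),.015),("bottle",(251,259.5),(325,197.5),.062)]:
    print(n,tri(T,a,S,b),"T",plane(T,a,z)[:2],"S",plane(S,b,z)[:2])
print("blocks")
for n,t,s in [("obj",[(84.3,162.7),(162,176.3),(154.2,217.5),(73.8,202.8)],[(315.5,326),(356.5,306),(406.5,390),(363,414)]),
 ("eye",[(240.2,124),(318,109.5),(326.3,148.5),(247,163.5)],[(191,216),(248.5,265),(217,295),(159.5,242.5)]),
 ("cube",[(405,171.2),(486.5,186),(481.5,227.8),(398.5,213)],[(150.5,109),(184.5,98.5),(209,145.5),(173.5,157.5)])]:
    for d,q in((T,t),(S,s)):
        P=np.array([plane(d,u,.02)[:2] for u in q]);print(n,P.tolist() if 0 else P.round(4).tolist(),P.mean(0))
        for i in range(4):
            e=P[(i+1)%4]-P[i];print("   ",np.linalg.norm(e).round(4),(np.degrees(np.arctan2(e[1],e[0]))%180).round(2))
print("screws")
for n,q in(("narrow",[(177.3,281),(168,292.5),(182,303.7),(191.2,292)]),("wide",[(285,197.7),(302.2,200.8),(299.6,214.3),(282,211.3)])):
    P=np.array([plane(T,u,.04)[:2] for u in q])
    print(P.mean(0))
    for i in range(4):
        e=P[(i+1)%4]-P[i];print("  ",n,np.linalg.norm(e).round(4),(np.degrees(np.arctan2(e[1],e[0]))%180).round(2))
# triangulated heights of block corners: match nearest
def m(t,s): print(tri(T,t,S,s))
m((162,176.3),(315.5,326)) 
m((154.2,217.5),(356.5,306))
m((247,163.5),(191,216));m((326.3,148.5),(159.5,242.5))
m((398.5,213),(173.5,157.5))
```

```text
TOPS tri
eye [0.5308 0.1256 0.0562] T [0.5298 0.1267] S [0.5317 0.1244]
narrow [0.3834 0.1873 0.0411] T [0.3826 0.1886] S [0.3838 0.1859]
wide [ 0.5335 -0.0083  0.0418] T [ 0.5329 -0.0073] S [ 0.5337 -0.0105]
long [ 0.4309 -0.0539  0.0614] T [ 0.4299 -0.0527] S [ 0.4312 -0.0561]
short [ 0.3862 -0.1838  0.0446] T [ 0.3848 -0.1823] S [ 0.3876 -0.1852]
dish [ 0.5204 -0.1338  0.015 ] T [ 0.5199 -0.1333] S [ 0.5208 -0.1344]
bottle [0.4375 0.0629 0.0579] T [0.4361 0.0637] S [0.4407 0.0636]
blocks
obj [[0.6229, 0.3792], [0.5952, 0.2329], [0.5181, 0.2439], [0.5467, 0.3932]] [0.5707 0.3123]
    0.1489 79.31
    0.078 171.89
    0.152 79.14
    0.0774 169.62
obj [[0.5973, 0.2313], [0.5196, 0.2454], [0.5503, 0.3929], [0.6273, 0.3788]] [0.5736 0.3121]
    0.0789 169.72
    0.1506 78.26
    0.0783 169.63
    0.1505 78.49
eye [[0.6951, 0.0897], [0.722, -0.0564], [0.6453, -0.0704], [0.6181, 0.0762]] [0.6701 0.0098]
    0.1486 100.43
    0.078 10.37
    0.1492 100.52
    0.0783 9.95
eye [[0.6483, -0.0733], [0.621, 0.0746], [0.6969, 0.0893], [0.7242, -0.0584]] [0.6726 0.008 ]
    0.1504 100.45
    0.0774 10.95
    0.1502 100.46
    0.0774 11.14
cube [[0.6003, -0.2131], [0.571, -0.3585], [0.4945, -0.3436], [0.5226, -0.1977]] [ 0.5471 -0.2782]
    0.1483 78.62
    0.078 168.99
    0.1487 79.09
    0.0792 168.76
cube [[0.5729, -0.363], [0.4964, -0.3469], [0.527, -0.1995], [0.6023, -0.2152]] [ 0.5497 -0.2812]
    0.0782 168.11
    0.1505 78.3
    0.077 168.2
    0.1507 78.74
screws
[0.3826 0.1884]
   narrow 0.0249 141.87
   narrow 0.0314 52.44
   narrow 0.025 142.4
   narrow 0.0312 52.52
[ 0.5329 -0.0067]
   wide 0.0311 79.01
   wide 0.0249 168.74
   wide 0.0316 79.65
   wide 0.0252 167.59
[0.5962 0.2321 0.0194]
[0.5185 0.2447 0.0172]
[0.634  0.0341 0.1285]
[ 0.695  -0.0923 -0.07  ]
[ 0.5624 -0.2325 -0.0377]
```

Both views agree within 3 mm, and the tops triangulate to 56/41/42/61/45 mm, matching the given heights. The block corners on the objective block come out near 19 mm. My other corner pairings were mismatched points, but their plane fits agree. Next is a calculator, then the first move to the short objective.

```bash
cat > c.py <<'E'
import sys,numpy as np
from rig import manip
o=manip.observe();R=o["orientation"];p=o["tcp_pos"]
a0=np.degrees(np.arctan2(R[1,0],R[0,0]))
print("clk",o["clock"].__round__(2),"tcp",p.round(4),"a",a0.round(1),"gap",round(o["finger_gap"],3),"F",o["wrist_force"].round(1),"J",o["joints"].round(0))
if len(sys.argv)>1:
    x,y,z,a=map(float,sys.argv[1:5]);d=R.T@(np.array([x,y,z])-p)*1000
    print("d",d.round(1),"yaw",-((a-a0+180)%360-180).__round__(2))
E
python3 c.py .3862 -.1838 .12 78.9
```

```text
clk 0.2 tcp [ 0.2227 -0.6104  0.2309] a 20.0 gap 0.998 F [0.2 0.5 0.4] J [-73.  28.  91.  -0.  61.  -3.]
d [ 299.8 -344.7  111.2] yaw -58.86
```

```bash
python3 -m jog '[{"dx":300,"dy":-345,"dz":80,"yaw":-59,"grip":0},{"dx":300,"dy":-345,"dz":80,"yaw":-59,"grip":0},{"dx":300,"dy":-345,"dz":80,"yaw":-59,"grip":0},{"dx":300,"dy":-345,"dz":80,"yaw":-59,"grip":0},{"dx":300,"dy":-345,"dz":80,"yaw":-59,"grip":0},{"dx":300,"dy":-345,"dz":80,"yaw":-59,"grip":0},{"dx":300,"dy":-345,"dz":80,"yaw":-59,"grip":0},{"dx":300,"dy":-345,"dz":80,"yaw":-59,"grip":0},{"dx":300,"dy":-345,"dz":80,"yaw":-59,"grip":0},{"dx":300,"dy":-345,"dz":80,"yaw":-59,"grip":0},{"dx":300,"dy":-345,"dz":110,"yaw":-59,"grip":0},{"dx":300,"dy":-345,"dz":110,"yaw":-59,"grip":0},{"dx":300,"dy":-345,"dz":110,"yaw":-59,"grip":0},{"dx":300,"dy":-345,"dz":110,"yaw":-59,"grip":0},{"dx":300,"dy":-345,"dz":110,"yaw":-59,"grip":0},{"dx":300,"dy":-345,"dz":110,"yaw":-59,"grip":0}]' 40; python3 c.py .3862 -.1838 .015 78.9
```

```text
clock: 1.53
tcp_pos: [0.3867, -0.1847, 0.1219]
orientation: [[0.191, 0.982, 0.001], [0.982, -0.191, -0.001], [-0.0, 0.001, -1.0]]
wrist_force: [0.0, -0.3, 1.1]
finger_gap: 1.004
clk 1.53 tcp [ 0.3867 -0.1847  0.1219] a 79.0 gap 1.004 F [ 0.  -0.3  1.1] J [-30.  20. 126.  -0.  34. -19.]
d [  0.9  -0.8 106.9] yaw 0.09
```

```bash
python3 -m jog '[{"dx":1,"dy":-1,"dz":35},{"dx":1,"dy":-1,"dz":65},{"dx":1,"dy":-1,"dz":90},{"dx":1,"dy":-1,"dz":107},{"dx":1,"dy":-1,"dz":107},{"dx":1,"dy":-1,"dz":107,"grip":0.4},{"dx":1,"dy":-1,"dz":107,"grip":0.5},{"dx":1,"dy":-1,"dz":107,"grip":0.6},{"dx":1,"dy":-1,"dz":107,"grip":0.7},{"dx":1,"dy":-1,"dz":107,"grip":0.8},{"dx":1,"dy":-1,"dz":107,"grip":0.9},{"dx":1,"dy":-1,"dz":107,"grip":1},{"dx":1,"dy":-1,"dz":107,"grip":1},{"dx":1,"dy":-1,"dz":107,"grip":1},{"dx":1,"dy":-1,"dz":107,"grip":1},{"dx":1,"dy":-1,"dz":107,"grip":1}]' 40
python3 - <<'E'
from h import *
crop(cam("scene")["frame"],180,40,340,180,4.5,"pics/g1.png")
E
```

```text
invalid input
```

View pics/g1.png

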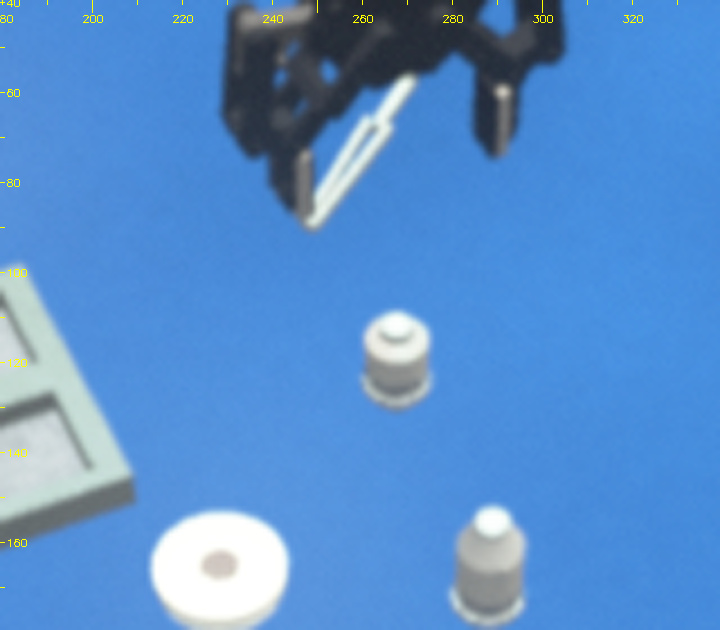

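The call was refused: the open fingers are still above the short objective (267,125 in the scene). I'll give the grip in every row.

```bash
python3 -m jog '[{"dx":1,"dy":-1,"dz":35,"yaw":0,"grip":0},{"dx":1,"dy":-1,"dz":65,"yaw":0,"grip":0},{"dx":1,"dy":-1,"dz":90,"yaw":0,"grip":0},{"dx":1,"dy":-1,"dz":107,"yaw":0,"grip":0},{"dx":1,"dy":-1,"dz":107,"yaw":0,"grip":0},{"dx":1,"dy":-1,"dz":107,"yaw":0,"grip":0.4},{"dx":1,"dy":-1,"dz":107,"yaw":0,"grip":0.5},{"dx":1,"dy":-1,"dz":107,"yaw":0,"grip":0.6},{"dx":1,"dy":-1,"dz":107,"yaw":0,"grip":0.7},{"dx":1,"dy":-1,"dz":107,"yaw":0,"grip":0.8},{"dx":1,"dy":-1,"dz":107,"yaw":0,"grip":0.9},{"dx":1,"dy":-1,"dz":107,"yaw":0,"grip":1},{"dx":1,"dy":-1,"dz":107,"yaw":0,"grip":1},{"dx":1,"dy":-1,"dz":107,"yaw":0,"grip":1},{"dx":1,"dy":-1,"dz":107,"yaw":0,"grip":1}]' 40
python3 - <<'E'
from h import *
crop(cam("scene")["frame"],180,40,340,180,4.5,"pics/g2.png")
E
python3 c.py .3862 -.1838 .015 78.9
```

```text
clock: 2.83
tcp_pos: [0.3862, -0.1829, 0.0154]
orientation: [[0.19, 0.982, 0.002], [0.982, -0.19, -0.001], [-0.001, 0.002, -1.0]]
wrist_force: [-3.3, -1.8, 18.8]
finger_gap: 0.335
clk 2.88 tcp [ 0.3863 -0.1829  0.0154] a 79.1 gap 0.335 F [-1.9 -1.2 17.9] J [-29.  33. 130.  -0.  18. -18.]
d [-0.9  0.1  0.4] yaw 0.15
```

View pics/g2.png

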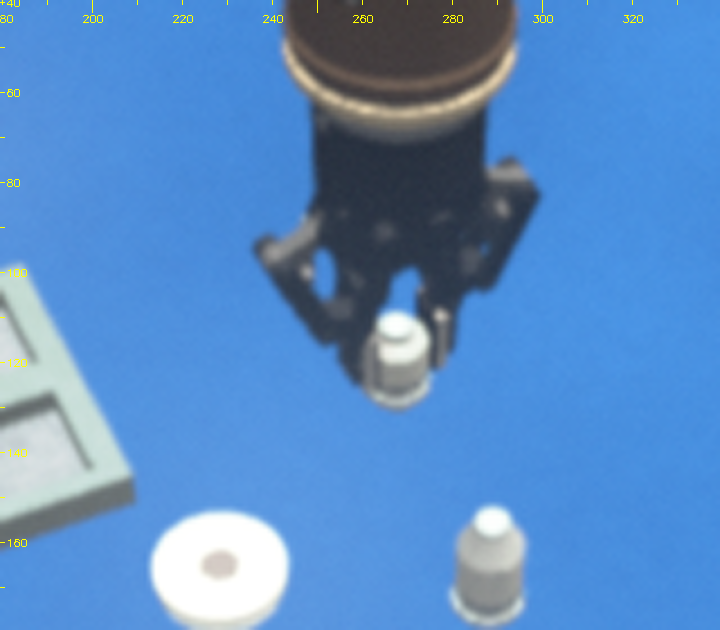

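The barrel sits between the pads at (267,118), with a 28.5 mm gap. I'll lift it and carry it to the far round well.

```bash
python3 c.py .579 .348 .12 78.9
```

```text
clk 2.88 tcp [ 0.3863 -0.1829  0.0154] a 79.1 gap 0.335 F [-1.9 -1.2 17.9] J [-29.  33. 130.  -0.  18. -18.]
d [ 557.8   88.6 -104.8] yaw 0.15
```

```bash
python3 -m jog '[{"dx":0,"dy":0,"dz":-10,"yaw":0,"grip":1},{"dx":0,"dy":0,"dz":-40,"yaw":0,"grip":1},{"dx":0,"dy":0,"dz":-80,"yaw":0,"grip":1},{"dx":0,"dy":0,"dz":-105,"yaw":0,"grip":1},{"dx":0,"dy":0,"dz":-105,"yaw":0,"grip":1}]' 40; python3 c.py .579 .348 .12 78.9;  python3 - <<'E'
from h import *
crop(cam("scene")["frame"],180,40,340,180,4.5,"pics/g3.png")
E
```

```text
clock: 3.3
tcp_pos: [0.3878, -0.1837, 0.124]
orientation: [[0.19, 0.982, 0.006], [0.982, -0.19, -0.004], [-0.002, 0.007, -1.0]]
wrist_force: [1.9, -0.9, -0.3]
finger_gap: 0.333
clk 3.3 tcp [ 0.3878 -0.1837  0.124 ] a 79.0 gap 0.333 F [ 1.9 -0.9 -0.3] J [-29.  20. 126.   0.  34. -18.]
d [558.3  86.7   3.3] yaw 0.15
```

View pics/g3.png

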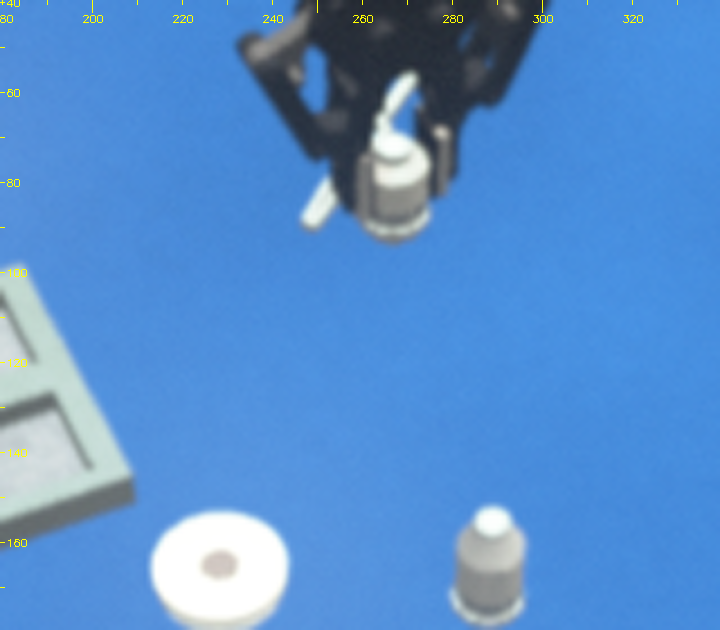

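```bash
python3 -m jog '[{"dx":20,"dy":3,"dz":2,"yaw":0,"grip":1},{"dx":500,"dy":78,"dz":2,"yaw":0,"grip":1},{"dx":500,"dy":78,"dz":2,"yaw":0,"grip":1},{"dx":500,"dy":78,"dz":2,"yaw":0,"grip":1},{"dx":500,"dy":78,"dz":2,"yaw":0,"grip":1},{"dx":500,"dy":78,"dz":2,"yaw":0,"grip":1},{"dx":500,"dy":78,"dz":2,"yaw":0,"grip":1},{"dx":500,"dy":78,"dz":2,"yaw":0,"grip":1},{"dx":500,"dy":78,"dz":2,"yaw":0,"grip":1},{"dx":500,"dy":78,"dz":2,"yaw":0,"grip":1},{"dx":500,"dy":78,"dz":2,"yaw":0,"grip":1},{"dx":500,"dy":78,"dz":2,"yaw":0,"grip":1},{"dx":500,"dy":78,"dz":2,"yaw":0,"grip":1},{"dx":530,"dy":83,"dz":2,"yaw":0,"grip":1},{"dx":550,"dy":86,"dz":2,"yaw":0,"grip":1},{"dx":558,"dy":87,"dz":2,"yaw":0,"grip":1},{"dx":558,"dy":87,"dz":2,"yaw":0,"grip":1},{"dx":558,"dy":87,"dz":2,"yaw":0,"grip":1}]' 40; python3 c.py .579 .348 .0225 78.9
```

```text
clock: 4.85
tcp_pos: [0.5762, 0.348, 0.1162]
orientation: [[0.19, 0.982, -0.002], [0.982, -0.19, -0.001], [-0.001, -0.001, -1.0]]
wrist_force: [0.9, 0.2, -0.4]
finger_gap: 0.338
clk 4.85 tcp [0.5762 0.348  0.1162] a 79.1 gap 0.338 F [ 0.9  0.2 -0.4] J [29. 36. 94. -0. 50. 39.]
d [ 0.7  2.9 93.7] yaw 0.18
```

```bash
python3 -m jog '[{"dx":1,"dy":3,"dz":30,"yaw":0,"grip":1},{"dx":1,"dy":3,"dz":55,"yaw":0,"grip":1},{"dx":1,"dy":3,"dz":72,"yaw":0,"grip":1},{"dx":1,"dy":3,"dz":80,"yaw":0,"grip":1},{"dx":1,"dy":3,"dz":83,"yaw":0,"grip":1},{"dx":1,"dy":3,"dz":85,"yaw":0,"grip":1},{"dx":1,"dy":3,"dz":87,"yaw":0,"grip":1},{"dx":1,"dy":3,"dz":89,"yaw":0,"grip":1},{"dx":1,"dy":3,"dz":91,"yaw":0,"grip":1},{"dx":1,"dy":3,"dz":92,"yaw":0,"grip":1},{"dx":1,"dy":3,"dz":92,"yaw":0,"grip":1},{"dx":1,"dy":3,"dz":92,"yaw":0,"grip":1}]' 40; python3 c.py .579 .348 .0215 78.9;  python3 - <<'E'
from h import *
crop(cam("scene")["frame"],290,270,430,415,4,"pics/g4.png")
E
```

```text
clock: 5.85
tcp_pos: [0.5803, 0.3492, 0.0255]
orientation: [[0.19, 0.982, 0.0], [0.982, -0.19, 0.0], [0.0, 0.0, -1.0]]
wrist_force: [-0.1, -0.3, -1.8]
finger_gap: 0.33
clk 5.85 tcp [0.5803 0.3492 0.0255] a 79.0 gap 0.33 F [-0.1 -0.3 -1.8] J [28. 43. 96. -0. 41. 39.]
d [-1.5 -1.   4. ] yaw 0.15
```

View pics/g4.png

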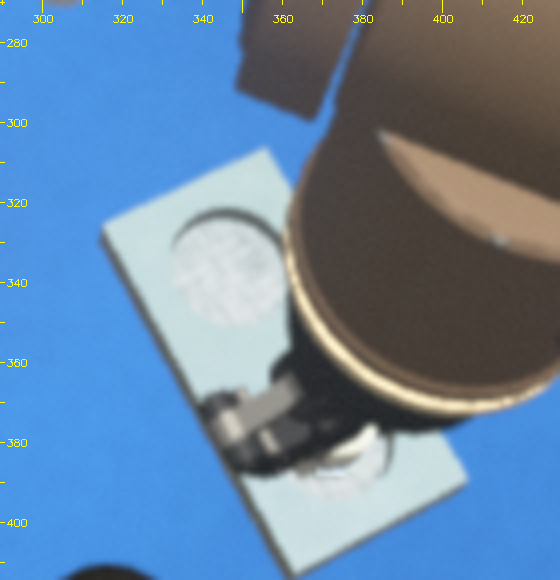

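The gripper hides the part, but it is over the lower round well (371,378). I'll continue slowly until contact.

```bash
python3 -m jog '[{"dx":-1,"dy":-1,"dz":1,"yaw":0,"grip":1},{"dx":-1,"dy":-1,"dz":2,"yaw":0,"grip":1},{"dx":-1,"dy":-1,"dz":3,"yaw":0,"grip":1},{"dx":-1,"dy":-1,"dz":3.5,"yaw":0,"grip":1},{"dx":-1,"dy":-1,"dz":3.5,"yaw":0,"grip":1},{"dx":-1,"dy":-1,"dz":3.5,"yaw":0,"grip":1}]' 40; python3 c.py
```

```text
clock: 6.4
tcp_pos: [0.579, 0.3484, 0.0217]
orientation: [[0.19, 0.982, -0.0], [0.982, -0.19, -0.0], [-0.0, -0.0, -1.0]]
wrist_force: [0.3, -0.5, -0.4]
finger_gap: 0.335
clk 6.4 tcp [0.579  0.3484 0.0217] a 79.0 gap 0.335 F [ 0.3 -0.5 -0.4] J [28. 43. 96. -0. 41. 39.]
```

```bash
python3 -m jog '[{"dx":0,"dy":0,"dz":0.5,"yaw":0,"grip":1},{"dx":0,"dy":0,"dz":1,"yaw":0,"grip":1},{"dx":0,"dy":0,"dz":1,"yaw":0,"grip":1}]' 40; python3 c.py
```

```text
clock: 6.65
tcp_pos: [0.5791, 0.3485, 0.0215]
orientation: [[0.19, 0.982, 0.0], [0.982, -0.19, 0.0], [0.0, 0.0, -1.0]]
wrist_force: [-3.3, -1.3, 9.6]
finger_gap: 0.336
clk 6.65 tcp [0.5791 0.3485 0.0215] a 79.0 gap 0.336 F [-3.3 -1.3  9.6] J [28. 43. 96.  0. 41. 39.]
```

Contact at 9.6 N, with TCP 15.5 mm above the well floor as expected. Release and rise.

```bash
python3 -m jog '[{"dx":0,"dy":0,"dz":0,"yaw":0,"grip":0.6},{"dx":0,"dy":0,"dz":0,"yaw":0,"grip":0.5},{"dx":0,"dy":0,"dz":0,"yaw":0,"grip":0.4},{"dx":0,"dy":0,"dz":0,"yaw":0,"grip":0.2},{"dx":0,"dy":0,"dz":0,"yaw":0,"grip":0.2},{"dx":0,"dy":0,"dz":-10,"yaw":0,"grip":0.2},{"dx":0,"dy":0,"dz":-30,"yaw":0,"grip":0},{"dx":0,"dy":0,"dz":-60,"yaw":0,"grip":0},{"dx":0,"dy":0,"dz":-100,"yaw":0,"grip":0},{"dx":0,"dy":0,"dz":-100,"yaw":0,"grip":0},{"dx":0,"dy":0,"dz":-100,"yaw":0,"grip":0}]' 40; python3 c.py .4308 -.0541 .12 78.9
```

```text
clock: 7.57
tcp_pos: [0.5807, 0.3493, 0.1243]
orientation: [[0.19, 0.982, 0.005], [0.982, -0.19, 0.002], [0.003, 0.004, -1.0]]
wrist_force: [-0.1, -0.3, -1.6]
finger_gap: 1.002
clk 7.57 tcp [0.5807 0.3493 0.1243] a 79.0 gap 1.002 F [-0.1 -0.3 -1.6] J [28. 36. 93. -0. 51. 39.]
d [-424.5  -70.5    2.6] yaw 0.15
```

```bash
python3 -m jog '[{"dx":-424,"dy":-70,"dz":2,"yaw":0,"grip":0},{"dx":-424,"dy":-70,"dz":2,"yaw":0,"grip":0},{"dx":-424,"dy":-70,"dz":2,"yaw":0,"grip":0},{"dx":-424,"dy":-70,"dz":2,"yaw":0,"grip":0},{"dx":-424,"dy":-70,"dz":2,"yaw":0,"grip":0},{"dx":-424,"dy":-70,"dz":2,"yaw":0,"grip":0},{"dx":-424,"dy":-70,"dz":2,"yaw":0,"grip":0},{"dx":-424,"dy":-70,"dz":2,"yaw":0,"grip":0},{"dx":-424,"dy":-70,"dz":2,"yaw":0,"grip":0},{"dx":-424,"dy":-70,"dz":2,"yaw":0,"grip":0},{"dx":-424,"dy":-70,"dz":2,"yaw":0,"grip":0},{"dx":-424,"dy":-70,"dz":2,"yaw":0,"grip":0},{"dx":-424,"dy":-70,"dz":2,"yaw":0,"grip":0},{"dx":-424,"dy":-70,"dz":2,"yaw":0,"grip":0},{"dx":-424,"dy":-70,"dz":2,"yaw":0,"grip":0}]' 40; python3 c.py .4308 -.0541 .016 78.9
python3 - <<'E'
from h import *
cv2.imwrite("pics/s5.png",cam("scene")["frame"])
E
```

```text
clock: 8.82
tcp_pos: [0.43, -0.0538, 0.1187]
orientation: [[0.189, 0.982, -0.0], [0.982, -0.189, 0.0], [0.0, -0.0, -1.0]]
wrist_force: [-0.1, 0.2, 0.1]
finger_gap: 0.999
clk 8.82 tcp [ 0.43   -0.0538  0.1187] a 79.1 gap 0.999 F [-0.1  0.2  0.1] J [-11.  21. 125.   0.  34.  -0.]
d [ -0.2   0.9 102.7] yaw 0.21
```

View pics/s5.png

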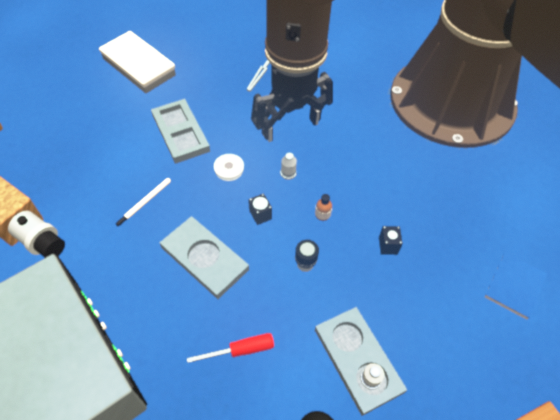

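The short objective stands upright in the lower well (373,375), and the gripper is over the long one (289,165). Descend and grip.

```bash
python3 -m jog '[{"dx":0,"dy":1,"dz":35,"yaw":0,"grip":0},{"dx":0,"dy":1,"dz":65,"yaw":0,"grip":0},{"dx":0,"dy":1,"dz":90,"yaw":0,"grip":0},{"dx":0,"dy":1,"dz":100,"yaw":0,"grip":0},{"dx":0,"dy":1,"dz":100,"yaw":0,"grip":0},{"dx":0,"dy":1,"dz":100,"yaw":0,"grip":0.4},{"dx":0,"dy":1,"dz":100,"yaw":0,"grip":0.5},{"dx":0,"dy":1,"dz":100,"yaw":0,"grip":0.6},{"dx":0,"dy":1,"dz":100,"yaw":0,"grip":0.7},{"dx":0,"dy":1,"dz":100,"yaw":0,"grip":0.8},{"dx":0,"dy":1,"dz":100,"yaw":0,"grip":0.9},{"dx":0,"dy":1,"dz":100,"yaw":0,"grip":1},{"dx":0,"dy":1,"dz":100,"yaw":0,"grip":1},{"dx":0,"dy":1,"dz":100,"yaw":0,"grip":1},{"dx":0,"dy":1,"dz":100,"yaw":0,"grip":1}]' 50; python3 c.py
python3 -m jog '[{"dx":0,"dy":0,"dz":-10,"yaw":0,"grip":1},{"dx":0,"dy":0,"dz":-40,"yaw":0,"grip":1},{"dx":0,"dy":0,"dz":-80,"yaw":0,"grip":1},{"dx":0,"dy":0,"dz":-115,"yaw":0,"grip":1},{"dx":0,"dy":0,"dz":-115,"yaw":0,"grip":1},{"dx":0,"dy":0,"dz":-115,"yaw":0,"grip":1}]' 50; python3 c.py .565 .2755 .13 78.9
python3 - <<'E'
from h import *
crop(cam("scene")["frame"],200,70,360,210,4.5,"pics/g6.png")
E
```

```text
clock: 10.12
tcp_pos: [0.4313, -0.0549, 0.0197]
orientation: [[0.19, 0.982, 0.002], [0.982, -0.19, -0.0], [0.0, 0.002, -1.0]]
wrist_force: [-0.6, 1.0, 15.6]
finger_gap: 0.328
clk 10.12 tcp [ 0.4313 -0.0549  0.0197] a 79.0 gap 0.328 F [-0.6  1.  15.6] J [-11.  32. 129.   0.  19.  -0.]
clock: 10.62
tcp_pos: [0.4321, -0.0551, 0.1359]
orientation: [[0.19, 0.982, 0.005], [0.982, -0.19, -0.001], [-0.0, 0.005, -1.0]]
wrist_force: [0.5, 0.3, -2.4]
finger_gap: 0.336
clk 10.62 tcp [ 0.4321 -0.0551  0.1359] a 79.0 gap 0.336 F [ 0.5  0.3 -2.4] J [-11.  19. 124.   0.  37.  -0.]
d [349.8  67.6   6.3] yaw 0.14
```

View pics/g6.png

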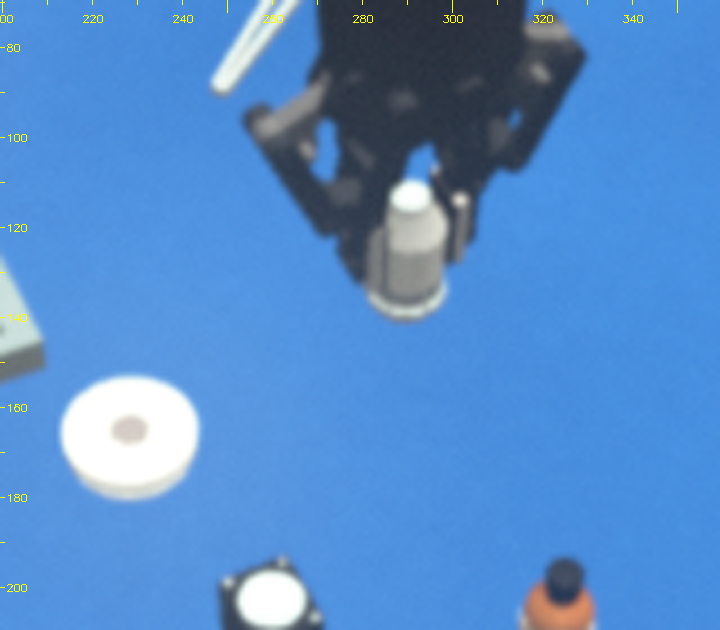

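Held upright. Carry to the near well.

```bash
python3 -m jog '[{"dx":20,"dy":4,"dz":3,"yaw":0,"grip":1},{"dx":300,"dy":58,"dz":3,"yaw":0,"grip":1},{"dx":300,"dy":58,"dz":3,"yaw":0,"grip":1},{"dx":300,"dy":58,"dz":3,"yaw":0,"grip":1},{"dx":300,"dy":58,"dz":3,"yaw":0,"grip":1},{"dx":300,"dy":58,"dz":3,"yaw":0,"grip":1},{"dx":300,"dy":58,"dz":3,"yaw":0,"grip":1},{"dx":300,"dy":58,"dz":3,"yaw":0,"grip":1},{"dx":325,"dy":63,"dz":3,"yaw":0,"grip":1},{"dx":343,"dy":66,"dz":3,"yaw":0,"grip":1},{"dx":350,"dy":68,"dz":3,"yaw":0,"grip":1},{"dx":350,"dy":68,"dz":3,"yaw":0,"grip":1},{"dx":350,"dy":68,"dz":3,"yaw":0,"grip":1},{"dx":350,"dy":68,"dz":3,"yaw":0,"grip":1},{"dx":350,"dy":68,"dz":3,"yaw":0,"grip":1}]' 50; python3 c.py .565 .2755 .0257 78.9
```

```text
clock: 11.92
tcp_pos: [0.5635, 0.2746, 0.1305]
orientation: [[0.191, 0.982, -0.001], [0.982, -0.191, -0.0], [-0.001, -0.001, -1.0]]
wrist_force: [0.5, -0.4, -1.2]
finger_gap: 0.332
clk 11.92 tcp [0.5635 0.2746 0.1305] a 79.0 gap 0.332 F [ 0.5 -0.4 -1.2] J [ 23.  32. 100.  -0.  48.  34.]
d [  1.2   1.4 104.8] yaw 0.08
```

```bash
python3 -m jog '[{"dx":1,"dy":1,"dz":30,"yaw":0,"grip":1},{"dx":1,"dy":1,"dz":60,"yaw":0,"grip":1},{"dx":1,"dy":1,"dz":82,"yaw":0,"grip":1},{"dx":1,"dy":1,"dz":94,"yaw":0,"grip":1},{"dx":1,"dy":1,"dz":97,"yaw":0,"grip":1},{"dx":1,"dy":1,"dz":99,"yaw":0,"grip":1},{"dx":1,"dy":1,"dz":101,"yaw":0,"grip":1},{"dx":1,"dy":1,"dz":102,"yaw":0,"grip":1},{"dx":1,"dy":1,"dz":103,"yaw":0,"grip":1},{"dx":1,"dy":1,"dz":103,"yaw":0,"grip":1},{"dx":1,"dy":1,"dz":103,"yaw":0,"grip":1}]' 50; python3 c.py .565 .2755 .0257 78.9
```

```text
clock: 12.83
tcp_pos: [0.5655, 0.2769, 0.0284]
orientation: [[0.19, 0.982, 0.001], [0.982, -0.19, 0.0], [0.0, 0.001, -1.0]]
wrist_force: [-0.0, -0.9, -0.5]
finger_gap: 0.335
clk 12.83 tcp [0.5655 0.2769 0.0284] a 79.0 gap 0.335 F [-0.  -0.9 -0.5] J [ 23.  40. 103.   0.  37.  34.]
d [-1.4 -0.2  2.7] yaw 0.14
```

```bash
python3 -m jog '[{"dx":0,"dy":0,"dz":0.5,"yaw":0,"grip":1},{"dx":0,"dy":0,"dz":1,"yaw":0,"grip":1},{"dx":0,"dy":0,"dz":1.5,"yaw":0,"grip":1},{"dx":0,"dy":0,"dz":1.5,"yaw":0,"grip":1}]' 50; python3 c.py
```

```text
clock: 13.17
tcp_pos: [0.5651, 0.2767, 0.0262]
orientation: [[0.19, 0.982, -0.0], [0.982, -0.19, -0.0], [-0.0, -0.0, -1.0]]
wrist_force: [-0.3, -0.8, -0.9]
finger_gap: 0.332
clk 13.17 tcp [0.5651 0.2767 0.0262] a 79.0 gap 0.332 F [-0.3 -0.8 -0.9] J [ 23.  40. 103.   0.  37.  34.]
```

```bash
python3 -m jog '[{"dx":0,"dy":0,"dz":0.5,"yaw":0,"grip":1},{"dx":0,"dy":0,"dz":1,"yaw":0,"grip":1},{"dx":0,"dy":0,"dz":1,"yaw":0,"grip":1}]' 50; python3 c.py
```

```text
clock: 13.42
tcp_pos: [0.5652, 0.2768, 0.0258]
orientation: [[0.19, 0.982, 0.0], [0.982, -0.19, 0.0], [0.0, 0.0, -1.0]]
wrist_force: [-2.4, -0.7, 9.3]
finger_gap: 0.334
clk 13.42 tcp [0.5652 0.2768 0.0258] a 79.0 gap 0.334 F [-2.4 -0.7  9.3] J [ 23.  40. 103.   0.  37.  34.]
```

Contact (9 N). Release, rise, then find the move to the wide cube.

```bash
python3 -m jog '[{"dx":0,"dy":0,"dz":0,"yaw":0,"grip":0.6},{"dx":0,"dy":0,"dz":0,"yaw":0,"grip":0.5},{"dx":0,"dy":0,"dz":0,"yaw":0,"grip":0.4},{"dx":0,"dy":0,"dz":0,"yaw":0,"grip":0.2},{"dx":0,"dy":0,"dz":0,"yaw":0,"grip":0.2},{"dx":0,"dy":0,"dz":-10,"yaw":0,"grip":0.2},{"dx":0,"dy":0,"dz":-30,"yaw":0,"grip":0},{"dx":0,"dy":0,"dz":-60,"yaw":0,"grip":0},{"dx":0,"dy":0,"dz":-95,"yaw":0,"grip":0},{"dx":0,"dy":0,"dz":-95,"yaw":0,"grip":0},{"dx":0,"dy":0,"dz":-95,"yaw":0,"grip":0}]' 40; python3 c.py .5335 -.0085 .12 79.3
```

```text
clock: 14.33
tcp_pos: [0.5666, 0.2774, 0.1232]
orientation: [[0.19, 0.982, 0.004], [0.982, -0.19, 0.002], [0.003, 0.004, -1.0]]
wrist_force: [-0.9, -0.3, 0.0]
finger_gap: 0.998
clk 14.33 tcp [0.5666 0.2774 0.1232] a 79.0 gap 0.998 F [-0.9 -0.3  0. ] J [ 23.  33. 100.   0.  47.  34.]
d [-287.    21.8    2.5] yaw -0.26
```

```bash
python3 -m jog '[{"dx":-287,"dy":22,"dz":2,"yaw":0,"grip":0},{"dx":-287,"dy":22,"dz":2,"yaw":0,"grip":0},{"dx":-287,"dy":22,"dz":2,"yaw":0,"grip":0},{"dx":-287,"dy":22,"dz":2,"yaw":0,"grip":0},{"dx":-287,"dy":22,"dz":2,"yaw":0,"grip":0},{"dx":-287,"dy":22,"dz":2,"yaw":0,"grip":0},{"dx":-287,"dy":22,"dz":2,"yaw":0,"grip":0},{"dx":-287,"dy":22,"dz":2,"yaw":0,"grip":0},{"dx":-287,"dy":22,"dz":2,"yaw":0,"grip":0},{"dx":-287,"dy":22,"dz":2,"yaw":0,"grip":0},{"dx":-287,"dy":22,"dz":2,"yaw":0,"grip":0}]' 40; python3 c.py .5335 -.0085 .019 79.3
python3 - <<'E'
from h import *
cv2.imwrite("pics/s7.png",cam("scene")["frame"])
E
```

```text
clock: 15.25
tcp_pos: [0.5321, -0.0084, 0.118]
orientation: [[0.189, 0.982, -0.001], [0.982, -0.189, 0.0], [0.0, -0.001, -1.0]]
wrist_force: [0.3, 1.1, -0.3]
finger_gap: 1.0
clk 15.25 tcp [ 0.5321 -0.0084  0.118 ] a 79.1 gap 1.0 F [ 0.3  1.1 -0.3] J [ -4.  27. 113.   0.  40.   7.]
d [ 0.1  1.5 99. ] yaw -0.22
```

View pics/s7.png

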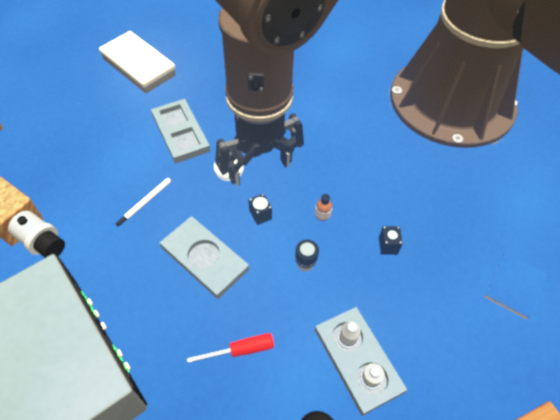

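Both objectives stand in the wells (348,333) and (373,375). Now the wide cube: descend and grip.

```bash
python3 -m jog '[{"dx":0,"dy":1,"dz":35,"yaw":0,"grip":0},{"dx":0,"dy":1,"dz":65,"yaw":0,"grip":0},{"dx":0,"dy":1,"dz":90,"yaw":0,"grip":0},{"dx":0,"dy":1,"dz":99,"yaw":0,"grip":0},{"dx":0,"dy":1,"dz":99,"yaw":0,"grip":0},{"dx":0,"dy":1,"dz":99,"yaw":0,"grip":0.4},{"dx":0,"dy":1,"dz":99,"yaw":0,"grip":0.5},{"dx":0,"dy":1,"dz":99,"yaw":0,"grip":0.6},{"dx":0,"dy":1,"dz":99,"yaw":0,"grip":0.7},{"dx":0,"dy":1,"dz":99,"yaw":0,"grip":0.8},{"dx":0,"dy":1,"dz":99,"yaw":0,"grip":0.9},{"dx":0,"dy":1,"dz":99,"yaw":0,"grip":1},{"dx":0,"dy":1,"dz":99,"yaw":0,"grip":1},{"dx":0,"dy":1,"dz":99,"yaw":0,"grip":1},{"dx":0,"dy":1,"dz":99,"yaw":0,"grip":1}]' 40; python3 c.py
python3 -m jog '[{"dx":0,"dy":0,"dz":-10,"yaw":0,"grip":1},{"dx":0,"dy":0,"dz":-40,"yaw":0,"grip":1},{"dx":0,"dy":0,"dz":-80,"yaw":0,"grip":1},{"dx":0,"dy":0,"dz":-110,"yaw":0,"grip":1},{"dx":0,"dy":0,"dz":-110,"yaw":0,"grip":1},{"dx":0,"dy":0,"dz":-110,"yaw":0,"grip":1}]' 40; python3 c.py .5411 -.316 .125 78.9
python3 - <<'E'
from h import *
crop(cam("scene")["frame"],180,100,340,240,4.5,"pics/g8.png")
E
```

```text
clock: 16.55
tcp_pos: [0.5339, -0.0095, 0.0205]
orientation: [[0.19, 0.982, 0.002], [0.982, -0.19, -0.0], [0.0, 0.002, -1.0]]
wrist_force: [-1.7, 0.5, 12.6]
finger_gap: 0.363
clk 16.55 tcp [ 0.5339 -0.0095  0.0205] a 79.0 gap 0.363 F [-1.7  0.5 12.6] J [ -4.  36. 116.   0.  28.   7.]
clock: 17.05
tcp_pos: [0.5345, -0.0096, 0.1319]
orientation: [[0.19, 0.982, 0.004], [0.982, -0.19, -0.0], [0.001, 0.004, -1.0]]
wrist_force: [-0.3, -0.3, -0.4]
finger_gap: 0.367
clk 17.05 tcp [ 0.5345 -0.0096  0.1319] a 79.0 gap 0.367 F [-0.3 -0.3 -0.4] J [ -4.  26. 112.  -0.  42.   7.]
d [-299.6   64.8    7. ] yaw 0.14
```

View pics/g8.png

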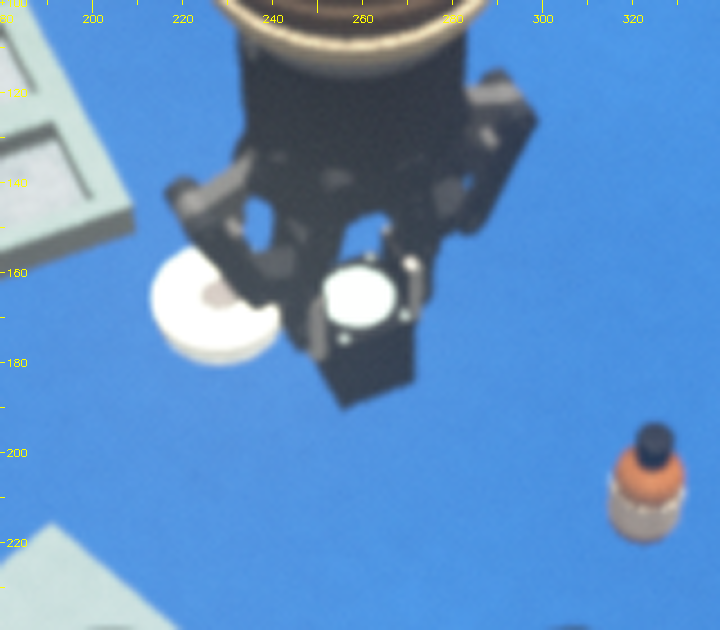

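The wide cube is held square. Carry to the far square well.

```bash
python3 -m jog '[{"dx":-20,"dy":4,"dz":3,"yaw":0,"grip":1},{"dx":-250,"dy":54,"dz":3,"yaw":0,"grip":1},{"dx":-250,"dy":54,"dz":3,"yaw":0,"grip":1},{"dx":-250,"dy":54,"dz":3,"yaw":0,"grip":1},{"dx":-250,"dy":54,"dz":3,"yaw":0,"grip":1},{"dx":-250,"dy":54,"dz":3,"yaw":0,"grip":1},{"dx":-250,"dy":54,"dz":3,"yaw":0,"grip":1},{"dx":-275,"dy":60,"dz":3,"yaw":0,"grip":1},{"dx":-293,"dy":63,"dz":3,"yaw":0,"grip":1},{"dx":-300,"dy":65,"dz":3,"yaw":0,"grip":1},{"dx":-300,"dy":65,"dz":3,"yaw":0,"grip":1},{"dx":-300,"dy":65,"dz":3,"yaw":0,"grip":1},{"dx":-300,"dy":65,"dz":3,"yaw":0,"grip":1},{"dx":-300,"dy":65,"dz":3,"yaw":0,"grip":1}]' 40; python3 c.py .5411 -.316 .0265 78.9;python3 - <<'E'
from h import *
crop(cam("top")["frame"],370,140,510,250,5,"pics/g9.png")
E
```

```text
clock: 18.27
tcp_pos: [0.5399, -0.315, 0.1261]
orientation: [[0.189, 0.982, -0.001], [0.982, -0.189, 0.001], [0.0, -0.001, -1.0]]
wrist_force: [0.0, -0.8, -1.4]
finger_gap: 0.364
clk 18.27 tcp [ 0.5399 -0.315   0.1261] a 79.1 gap 0.364 F [ 0.  -0.8 -1.4] J [-33.  32. 100.   0.  48. -22.]
d [-0.8  1.5 99.6] yaw 0.21
```

View pics/g9.png

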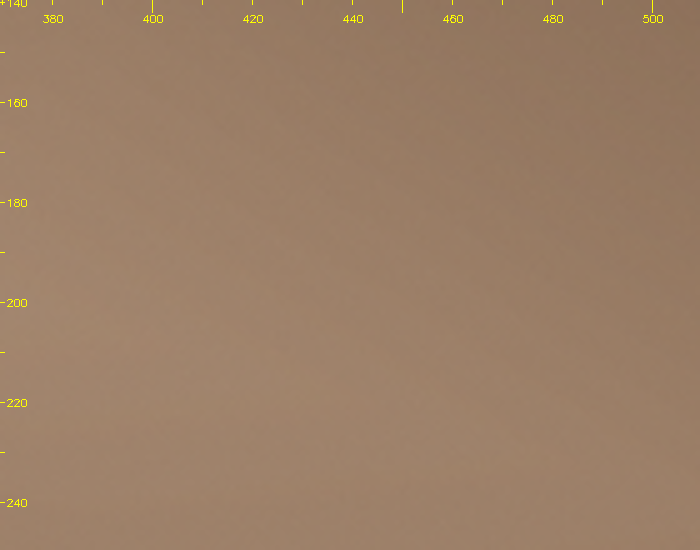

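The top view is blocked by the arm; I'll go by the encoder pose.

```bash
python3 -m jog '[{"dx":0,"dy":0,"dz":30,"yaw":0,"grip":1},{"dx":0,"dy":0,"dz":60,"yaw":0,"grip":1},{"dx":0,"dy":0,"dz":80,"yaw":0,"grip":1},{"dx":0,"dy":0,"dz":90,"yaw":0,"grip":1},{"dx":0,"dy":0,"dz":93,"yaw":0,"grip":1},{"dx":0,"dy":0,"dz":95,"yaw":0,"grip":1},{"dx":0,"dy":0,"dz":97,"yaw":0,"grip":1},{"dx":0,"dy":0,"dz":98,"yaw":0,"grip":1},{"dx":0,"dy":0,"dz":98,"yaw":0,"grip":1},{"dx":0,"dy":0,"dz":98,"yaw":0,"grip":1}]' 40; python3 c.py .5411 -.316 .0265 78.9;python3 - <<'E'
from h import *
crop(cam("scene")["frame"],120,70,240,180,5.5,"pics/g10.png")
E
```

```text
clock: 19.15
tcp_pos: [0.5404, -0.3166, 0.0291]
orientation: [[0.19, 0.982, 0.001], [0.982, -0.19, -0.001], [-0.0, 0.001, -1.0]]
wrist_force: [-0.6, 0.6, 0.4]
finger_gap: 0.366
clk 19.15 tcp [ 0.5404 -0.3166  0.0291] a 79.0 gap 0.366 F [-0.6  0.6  0.4] J [-33.  40. 103.  -0.  37. -22.]
d [0.7 0.6 2.6] yaw 0.14
```

View pics/g10.png

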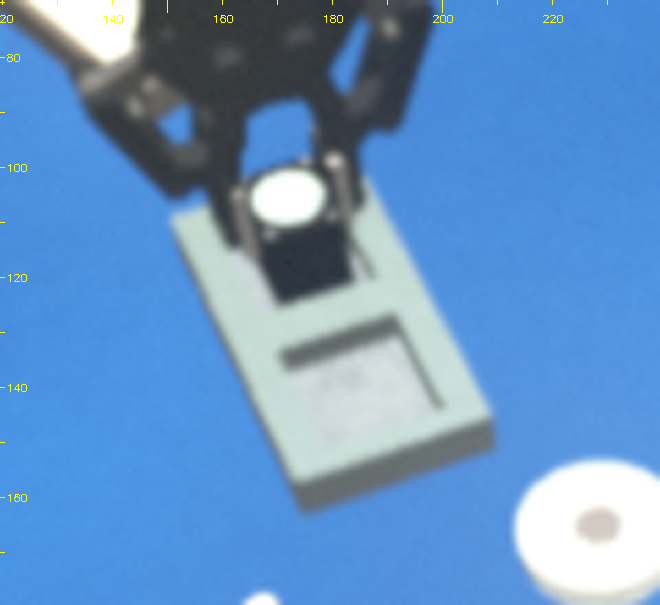

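The cube is inside the upper square well (177,118), aligned. Lower to contact.

```bash
python3 -m jog '[{"dx":0,"dy":0,"dz":0.7,"yaw":0,"grip":1},{"dx":0,"dy":0,"dz":1.4,"yaw":0,"grip":1},{"dx":0,"dy":0,"dz":2.1,"yaw":0,"grip":1},{"dx":0,"dy":0,"dz":2.5,"yaw":0,"grip":1},{"dx":0,"dy":0,"dz":2.5,"yaw":0,"grip":1}]' 40; python3 c.py
```

```text
clock: 19.62
tcp_pos: [0.54, -0.3164, 0.0265]
orientation: [[0.19, 0.982, 0.0], [0.982, -0.19, -0.0], [-0.0, 0.0, -1.0]]
wrist_force: [-3.7, 2.2, 13.9]
finger_gap: 0.361
clk 19.62 tcp [ 0.54   -0.3164  0.0265] a 79.0 gap 0.361 F [-3.7  2.2 13.9] J [-33.  40. 103.  -0.  37. -22.]
```

Contact at the expected height. Release, rise, and go for the narrow cube.

```bash
python3 -m jog '[{"dx":0,"dy":0,"dz":0,"yaw":0,"grip":0.58},{"dx":0,"dy":0,"dz":0,"yaw":0,"grip":0.5},{"dx":0,"dy":0,"dz":0,"yaw":0,"grip":0.4},{"dx":0,"dy":0,"dz":0,"yaw":0,"grip":0.2},{"dx":0,"dy":0,"dz":0,"yaw":0,"grip":0.2},{"dx":0,"dy":0,"dz":-10,"yaw":0,"grip":0.2},{"dx":0,"dy":0,"dz":-30,"yaw":0,"grip":0},{"dx":0,"dy":0,"dz":-60,"yaw":0,"grip":0},{"dx":0,"dy":0,"dz":-95,"yaw":0,"grip":0},{"dx":0,"dy":0,"dz":-95,"yaw":0,"grip":0},{"dx":0,"dy":0,"dz":-95,"yaw":0,"grip":0}]' 40; python3 c.py .3834 .1873 .12 52.3;  python3 c.py .47 .08 .12 52.3
python3 - <<'E'
import cv2
from h import *
crop(cam("scene")["frame"],120,70,240,180,5.5,"pics/g11.png")
E
```

```text
clock: 20.53
tcp_pos: [0.5413, -0.3172, 0.1236]
orientation: [[0.19, 0.982, 0.004], [0.982, -0.19, -0.002], [-0.002, 0.004, -1.0]]
wrist_force: [0.7, 0.5, -0.7]
finger_gap: 0.999
clk 20.53 tcp [ 0.5413 -0.3172  0.1236] a 79.0 gap 0.999 F [ 0.7  0.5 -0.7] J [-33.  32. 100.  -0.  47. -22.]
d [ 465.3 -250.9    1.8] yaw 26.75
clk 20.53 tcp [ 0.5413 -0.3172  0.1236] a 79.0 gap 0.999 F [ 0.7  0.5 -0.7] J [-33.  32. 100.  -0.  47. -22.]
d [ 376.4 -145.5    2.4] yaw 26.75
```

View pics/g11.png

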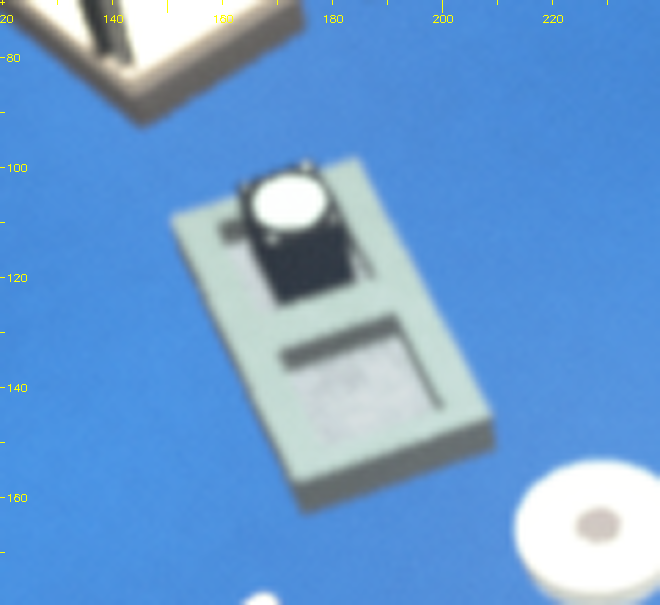

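The wide cube stands in its well. Go to the narrow cube by a waypoint that stays outside the minimum reach.

```bash
python3 -m jog '[{"dx":376,"dy":-145,"dz":2,"yaw":27,"grip":0},{"dx":376,"dy":-145,"dz":2,"yaw":27,"grip":0},{"dx":376,"dy":-145,"dz":2,"yaw":27,"grip":0},{"dx":376,"dy":-145,"dz":2,"yaw":27,"grip":0},{"dx":376,"dy":-145,"dz":2,"yaw":27,"grip":0},{"dx":376,"dy":-145,"dz":2,"yaw":27,"grip":0},{"dx":376,"dy":-145,"dz":2,"yaw":27,"grip":0},{"dx":376,"dy":-145,"dz":2,"yaw":27,"grip":0},{"dx":376,"dy":-145,"dz":2,"yaw":27,"grip":0},{"dx":376,"dy":-145,"dz":2,"yaw":27,"grip":0},{"dx":465,"dy":-251,"dz":2,"yaw":27,"grip":0},{"dx":465,"dy":-251,"dz":2,"yaw":27,"grip":0},{"dx":465,"dy":-251,"dz":2,"yaw":27,"grip":0},{"dx":465,"dy":-251,"dz":2,"yaw":27,"grip":0},{"dx":465,"dy":-251,"dz":2,"yaw":27,"grip":0},{"dx":465,"dy":-251,"dz":2,"yaw":27,"grip":0},{"dx":465,"dy":-251,"dz":2,"yaw":27,"grip":0}]' 40; python3 c.py .3834 .1873 .019 52.3
```

```text
clock: 22.0
tcp_pos: [0.382, 0.1876, 0.1185]
orientation: [[0.615, 0.789, -0.001], [0.789, -0.615, -0.0], [-0.001, -0.0, -1.0]]
wrist_force: [0.8, -1.3, -0.4]
finger_gap: 1.0
clk 22.0 tcp [0.382  0.1876 0.1185] a 52.1 gap 1.0 F [ 0.8 -1.3 -0.4] J [ 22.  20. 126.  -0.  34.  60.]
d [ 0.6  1.3 99.5] yaw -0.24
```

```bash
python3 -m jog '[{"dx":0,"dy":1,"dz":35,"yaw":0,"grip":0},{"dx":0,"dy":1,"dz":65,"yaw":0,"grip":0},{"dx":0,"dy":1,"dz":90,"yaw":0,"grip":0},{"dx":0,"dy":1,"dz":99,"yaw":0,"grip":0},{"dx":0,"dy":1,"dz":99,"yaw":0,"grip":0},{"dx":0,"dy":1,"dz":99,"yaw":0,"grip":0.4},{"dx":0,"dy":1,"dz":99,"yaw":0,"grip":0.5},{"dx":0,"dy":1,"dz":99,"yaw":0,"grip":0.6},{"dx":0,"dy":1,"dz":99,"yaw":0,"grip":0.7},{"dx":0,"dy":1,"dz":99,"yaw":0,"grip":0.8},{"dx":0,"dy":1,"dz":99,"yaw":0,"grip":0.9},{"dx":0,"dy":1,"dz":99,"yaw":0,"grip":1},{"dx":0,"dy":1,"dz":99,"yaw":0,"grip":1},{"dx":0,"dy":1,"dz":99,"yaw":0,"grip":1},{"dx":0,"dy":1,"dz":99,"yaw":0,"grip":1}]' 40; python3 c.py
python3 -m jog '[{"dx":0,"dy":0,"dz":-10,"yaw":0,"grip":1},{"dx":0,"dy":0,"dz":-40,"yaw":0,"grip":1},{"dx":0,"dy":0,"dz":-80,"yaw":0,"grip":1},{"dx":0,"dy":0,"dz":-110,"yaw":0,"grip":1},{"dx":0,"dy":0,"dz":-110,"yaw":0,"grip":1},{"dx":0,"dy":0,"dz":-110,"yaw":0,"grip":1}]' 40; python3 c.py .5557 -.2434 .125 78.9;python3 c.py .48 .05 .125 78.9
python3 - <<'E'
from h import *
crop(cam("scene")["frame"],310,150,470,290,4.5,"pics/g12.png")
E
```

```text
clock: 23.25
tcp_pos: [0.3834, 0.1876, 0.0209]
orientation: [[0.615, 0.789, 0.002], [0.789, -0.615, 0.001], [0.002, 0.001, -1.0]]
wrist_force: [-0.6, -2.6, 16.1]
finger_gap: 0.365
clk 23.25 tcp [0.3834 0.1876 0.0209] a 52.1 gap 0.365 F [-0.6 -2.6 16.1] J [ 22.  32. 130.  -0.  18.  60.]
clock: 23.75
tcp_pos: [0.3839, 0.1879, 0.1318]
orientation: [[0.615, 0.789, 0.004], [0.789, -0.615, 0.002], [0.004, 0.002, -1.0]]
wrist_force: [0.3, -0.3, -0.7]
finger_gap: 0.364
clk 23.75 tcp [0.3839 0.1879 0.1318] a 52.1 gap 0.364 F [ 0.3 -0.3 -0.7] J [ 22.  19. 126.   0.  36.  60.]
d [-234.5  400.6    6.8] yaw -26.85
clk 23.75 tcp [0.3839 0.1879 0.1318] a 52.1 gap 0.364 F [ 0.3 -0.3 -0.7] J [ 22.  19. 126.   0.  36.  60.]
d [-49.7 160.5   7. ] yaw -26.85
```

View pics/g12.png

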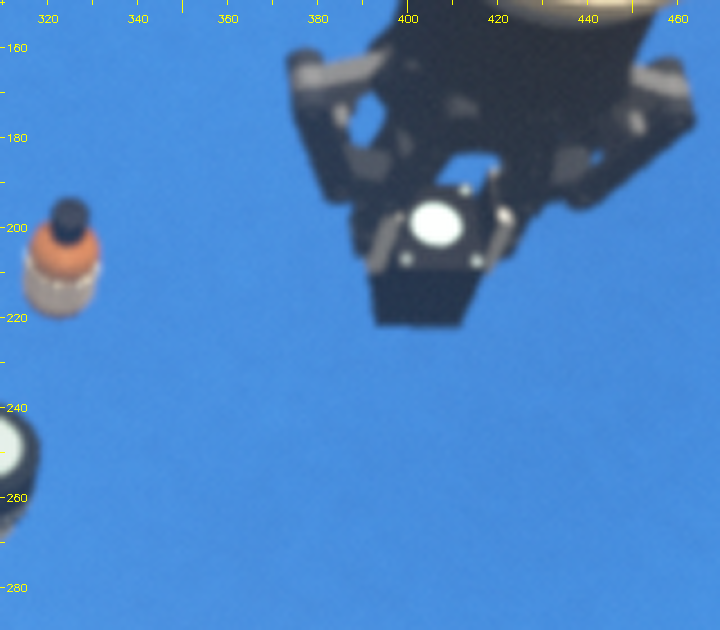

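Held. Carry to the near square well, turning on the way.

```bash
python3 -m jog '[{"dx":-6,"dy":20,"dz":3,"yaw":-5,"grip":1},{"dx":-50,"dy":160,"dz":3,"yaw":-27,"grip":1},{"dx":-50,"dy":160,"dz":3,"yaw":-27,"grip":1},{"dx":-50,"dy":160,"dz":3,"yaw":-27,"grip":1},{"dx":-50,"dy":160,"dz":3,"yaw":-27,"grip":1},{"dx":-210,"dy":368,"dz":3,"yaw":-27,"grip":1},{"dx":-210,"dy":368,"dz":3,"yaw":-27,"grip":1},{"dx":-210,"dy":368,"dz":3,"yaw":-27,"grip":1},{"dx":-210,"dy":368,"dz":3,"yaw":-27,"grip":1},{"dx":-210,"dy":368,"dz":3,"yaw":-27,"grip":1},{"dx":-210,"dy":368,"dz":3,"yaw":-27,"grip":1},{"dx":-210,"dy":368,"dz":3,"yaw":-27,"grip":1},{"dx":-225,"dy":388,"dz":3,"yaw":-27,"grip":1},{"dx":-235,"dy":401,"dz":3,"yaw":-27,"grip":1},{"dx":-235,"dy":401,"dz":3,"yaw":-27,"grip":1},{"dx":-235,"dy":401,"dz":3,"yaw":-27,"grip":1},{"dx":-235,"dy":401,"dz":3,"yaw":-27,"grip":1},{"dx":-235,"dy":401,"dz":3,"yaw":-27,"grip":1}]' 40; python3 c.py .5557 -.2434 .027 78.9
```

```text
clock: 25.3
tcp_pos: [0.5539, -0.2435, 0.1264]
orientation: [[0.189, 0.982, -0.001], [0.982, -0.189, 0.001], [0.0, -0.001, -1.0]]
wrist_force: [0.4, 0.2, -0.8]
finger_gap: 0.365
clk 25.3 tcp [ 0.5539 -0.2435  0.1264] a 79.1 gap 0.365 F [ 0.4  0.2 -0.8] J [-27.  31. 103.   0.  46. -16.]
d [ 0.3  1.8 99.4] yaw 0.19
```

```bash
python3 -m jog '[{"dx":0,"dy":1,"dz":30,"yaw":0,"grip":1},{"dx":0,"dy":1,"dz":60,"yaw":0,"grip":1},{"dx":0,"dy":1,"dz":80,"yaw":0,"grip":1},{"dx":0,"dy":1,"dz":90,"yaw":0,"grip":1},{"dx":0,"dy":1,"dz":93,"yaw":0,"grip":1},{"dx":0,"dy":1,"dz":95,"yaw":0,"grip":1},{"dx":0,"dy":1,"dz":97,"yaw":0,"grip":1},{"dx":0,"dy":1,"dz":98,"yaw":0,"grip":1},{"dx":0,"dy":1,"dz":98,"yaw":0,"grip":1},{"dx":0,"dy":1,"dz":98,"yaw":0,"grip":1}]' 40; python3 c.py .5557 -.2434 .027 78.9;python3 - <<'E'
from h import *
crop(cam("scene")["frame"],120,70,240,180,5.5,"pics/g13.png")
E
```

```text
clock: 26.13
tcp_pos: [0.5558, -0.2451, 0.0296]
orientation: [[0.19, 0.982, 0.001], [0.982, -0.19, -0.001], [-0.0, 0.001, -1.0]]
wrist_force: [-0.1, 0.1, -0.6]
finger_gap: 0.363
clk 26.13 tcp [ 0.5558 -0.2451  0.0296] a 79.0 gap 0.363 F [-0.1  0.1 -0.6] J [-27.  39. 106.  -0.  35. -16.]
d [ 1.6 -0.4  2.6] yaw 0.14
```

View pics/g13.png

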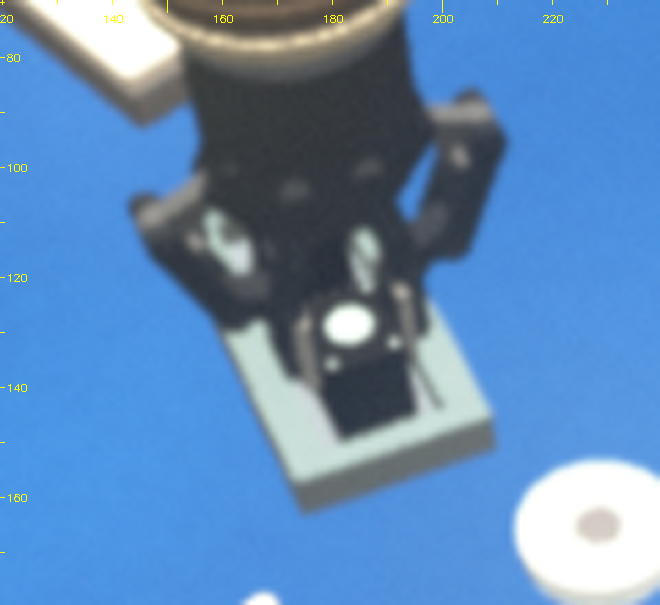

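The narrow cube is inside the lower square well (185,137). Lower to contact.

```bash
python3 -m jog '[{"dx":0.5,"dy":0,"dz":0.7,"yaw":0,"grip":1},{"dx":1,"dy":0,"dz":1.4,"yaw":0,"grip":1},{"dx":1,"dy":0,"dz":2.1,"yaw":0,"grip":1},{"dx":1,"dy":0,"dz":2.5,"yaw":0,"grip":1},{"dx":1,"dy":0,"dz":2.5,"yaw":0,"grip":1}]' 40; python3 c.py
```

```text
clock: 26.6
tcp_pos: [0.5556, -0.2438, 0.0269]
orientation: [[0.19, 0.982, 0.0], [0.982, -0.19, -0.0], [-0.0, 0.0, -1.0]]
wrist_force: [-3.3, 1.0, 12.6]
finger_gap: 0.368
clk 26.6 tcp [ 0.5556 -0.2438  0.0269] a 79.0 gap 0.368 F [-3.3  1.  12.6] J [-27.  39. 106.   0.  35. -16.]
```

```bash
python3 -m jog '[{"dx":0,"dy":0,"dz":0,"yaw":0,"grip":0.58},{"dx":0,"dy":0,"dz":0,"yaw":0,"grip":0.5},{"dx":0,"dy":0,"dz":0,"yaw":0,"grip":0.4},{"dx":0,"dy":0,"dz":0,"yaw":0,"grip":0.2},{"dx":0,"dy":0,"dz":0,"yaw":0,"grip":0.2},{"dx":0,"dy":0,"dz":-10,"yaw":0,"grip":0.2},{"dx":0,"dy":0,"dz":-30,"yaw":0,"grip":0},{"dx":0,"dy":0,"dz":-60,"yaw":0,"grip":0},{"dx":0,"dy":0,"dz":-95,"yaw":0,"grip":0},{"dx":0,"dy":0,"dz":-95,"yaw":0,"grip":0},{"dx":0,"dy":0,"dz":-95,"yaw":0,"grip":0}]' 40; python3 c.py .5308 .1256 .125 78.9
```

```text
clock: 27.52
tcp_pos: [0.5569, -0.2445, 0.1242]
orientation: [[0.19, 0.982, 0.004], [0.982, -0.19, -0.002], [-0.001, 0.004, -1.0]]
wrist_force: [0.2, -0.5, -0.1]
finger_gap: 0.998
clk 27.52 tcp [ 0.5569 -0.2445  0.1242] a 79.0 gap 0.998 F [ 0.2 -0.5 -0.1] J [-27.  31. 103.  -0.  46. -16.]
d [358.4 -95.9  -1.7] yaw 0.14
```

```bash
python3 -m jog '[{"dx":358,"dy":-96,"dz":0,"yaw":0,"grip":0},{"dx":358,"dy":-96,"dz":0,"yaw":0,"grip":0},{"dx":358,"dy":-96,"dz":0,"yaw":0,"grip":0},{"dx":358,"dy":-96,"dz":0,"yaw":0,"grip":0},{"dx":358,"dy":-96,"dz":0,"yaw":0,"grip":0},{"dx":358,"dy":-96,"dz":0,"yaw":0,"grip":0},{"dx":358,"dy":-96,"dz":0,"yaw":0,"grip":0},{"dx":358,"dy":-96,"dz":0,"yaw":0,"grip":0},{"dx":358,"dy":-96,"dz":0,"yaw":0,"grip":0},{"dx":358,"dy":-96,"dz":0,"yaw":0,"grip":0},{"dx":358,"dy":-96,"dz":0,"yaw":0,"grip":0},{"dx":358,"dy":-96,"dz":0,"yaw":0,"grip":0},{"dx":358,"dy":-96,"dz":0,"yaw":0,"grip":0}]' 40; python3 c.py .5308 .1256 .025 78.9
python3 - <<'E'
from h import *
cv2.imwrite("pics/s14.png",cam("scene")["frame"])
E
```

```text
clock: 28.6
tcp_pos: [0.5291, 0.1249, 0.121]
orientation: [[0.191, 0.982, -0.001], [0.982, -0.191, -0.0], [-0.0, -0.001, -1.0]]
wrist_force: [-0.8, -0.4, -0.5]
finger_gap: 1.001
clk 28.6 tcp [0.5291 0.1249 0.121 ] a 79.0 gap 1.001 F [-0.8 -0.4 -0.5] J [ 10.  27. 111.  -0.  41.  21.]
d [ 1.   1.6 96. ] yaw 0.1
```

View pics/s14.png

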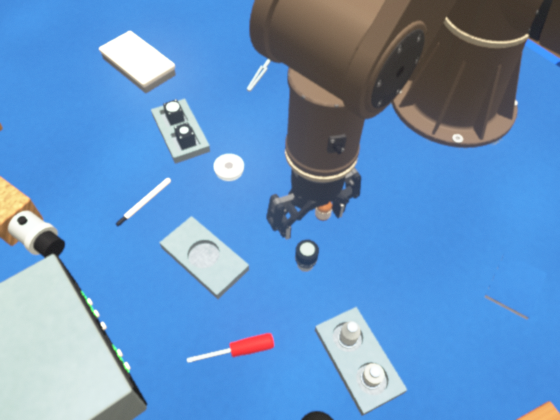

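Both cubes stand in their wells (173,110) and (185,137). Now the eyepiece.

```bash
python3 -m jog '[{"dx":0,"dy":1,"dz":30,"yaw":0,"grip":0},{"dx":0,"dy":1,"dz":60,"yaw":0,"grip":0},{"dx":0,"dy":1,"dz":85,"yaw":0,"grip":0},{"dx":0,"dy":1,"dz":96,"yaw":0,"grip":0},{"dx":0,"dy":1,"dz":96,"yaw":0,"grip":0},{"dx":0,"dy":1,"dz":96,"yaw":0,"grip":0.3},{"dx":0,"dy":1,"dz":96,"yaw":0,"grip":0.4},{"dx":0,"dy":1,"dz":96,"yaw":0,"grip":0.5},{"dx":0,"dy":1,"dz":96,"yaw":0,"grip":0.6},{"dx":0,"dy":1,"dz":96,"yaw":0,"grip":0.7},{"dx":0,"dy":1,"dz":96,"yaw":0,"grip":0.8},{"dx":0,"dy":1,"dz":96,"yaw":0,"grip":1},{"dx":0,"dy":1,"dz":96,"yaw":0,"grip":1},{"dx":0,"dy":1,"dz":96,"yaw":0,"grip":1},{"dx":0,"dy":1,"dz":96,"yaw":0,"grip":1}]' 40; python3 c.py
python3 -m jog '[{"dx":0,"dy":0,"dz":-10,"yaw":0,"grip":1},{"dx":0,"dy":0,"dz":-40,"yaw":0,"grip":1},{"dx":0,"dy":0,"dz":-80,"yaw":0,"grip":1},{"dx":0,"dy":0,"dz":-100,"yaw":0,"grip":1},{"dx":0,"dy":0,"dz":-100,"yaw":0,"grip":1},{"dx":0,"dy":0,"dz":-100,"yaw":0,"grip":1}]' 40; python3 c.py .6713 .009 .12 78.9
python3 - <<'E'
from h import *
crop(cam("scene")["frame"],230,150,390,290,4.5,"pics/g15.png")
E
```

```text
clock: 29.9
tcp_pos: [0.5312, 0.1259, 0.0267]
orientation: [[0.19, 0.982, 0.002], [0.982, -0.19, 0.0], [0.001, 0.002, -1.0]]
wrist_force: [-1.8, -2.2, 11.0]
finger_gap: 0.462
clk 29.9 tcp [0.5312 0.1259 0.0267] a 79.1 gap 0.462 F [-1.8 -2.2 11. ] J [ 10.  36. 114.  -0.  30.  21.]
clock: 30.4
tcp_pos: [0.5313, 0.1259, 0.1275]
orientation: [[0.19, 0.982, 0.004], [0.982, -0.19, 0.001], [0.001, 0.003, -1.0]]
wrist_force: [-0.3, -0.4, -1.2]
finger_gap: 0.464
clk 30.4 tcp [0.5313 0.1259 0.1275] a 79.0 gap 0.464 F [-0.3 -0.4 -1.2] J [ 10.  27. 111.   0.  42.  21.]
d [-88.2 159.7   7.9] yaw 0.15
```

View pics/g15.png

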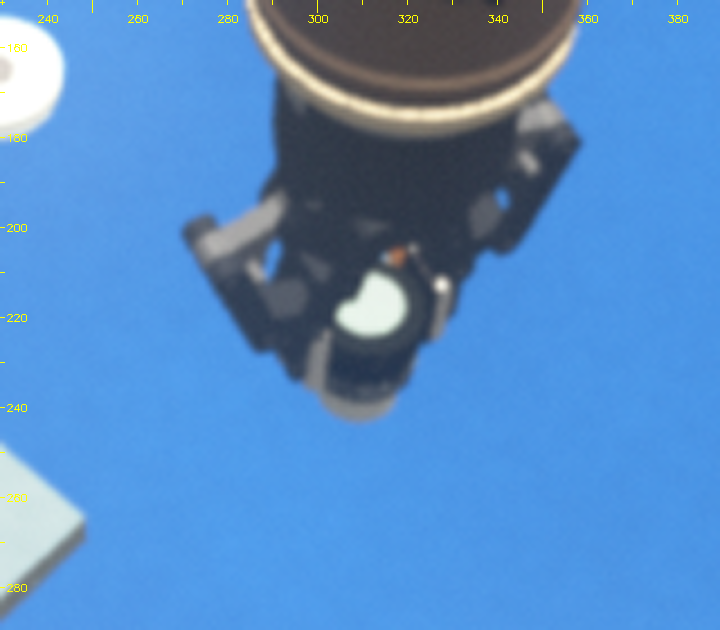

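The eyepiece is held upright. Carry to the single well.

```bash
python3 -m jog '[{"dx":-10,"dy":18,"dz":3,"yaw":0,"grip":1},{"dx":-66,"dy":120,"dz":3,"yaw":0,"grip":1},{"dx":-66,"dy":120,"dz":3,"yaw":0,"grip":1},{"dx":-66,"dy":120,"dz":3,"yaw":0,"grip":1},{"dx":-80,"dy":145,"dz":3,"yaw":0,"grip":1},{"dx":-88,"dy":160,"dz":3,"yaw":0,"grip":1},{"dx":-88,"dy":160,"dz":3,"yaw":0,"grip":1},{"dx":-88,"dy":160,"dz":3,"yaw":0,"grip":1},{"dx":-88,"dy":160,"dz":3,"yaw":0,"grip":1},{"dx":-88,"dy":160,"dz":3,"yaw":0,"grip":1}]' 40; python3 c.py .6713 .009 .0327 78.9
```

```text
clock: 31.28
tcp_pos: [0.6694, 0.0096, 0.1216]
orientation: [[0.189, 0.982, -0.002], [0.982, -0.189, 0.0], [-0.0, -0.002, -1.0]]
wrist_force: [0.1, -0.0, -1.5]
finger_gap: 0.462
clk 31.28 tcp [0.6694 0.0096 0.1216] a 79.1 gap 0.462 F [ 0.1 -0.  -1.5] J [-2. 36. 94.  0. 50.  9.]
d [-0.3  2.1 88.9] yaw 0.18
```

```bash
python3 -m jog '[{"dx":0,"dy":1,"dz":30,"yaw":0,"grip":1},{"dx":0,"dy":1,"dz":55,"yaw":0,"grip":1},{"dx":0,"dy":1,"dz":72,"yaw":0,"grip":1},{"dx":0,"dy":1,"dz":80,"yaw":0,"grip":1},{"dx":0,"dy":1,"dz":83,"yaw":0,"grip":1},{"dx":0,"dy":1,"dz":85,"yaw":0,"grip":1},{"dx":0,"dy":1,"dz":86,"yaw":0,"grip":1},{"dx":0,"dy":1,"dz":87,"yaw":0,"grip":1},{"dx":0,"dy":1,"dz":87,"yaw":0,"grip":1},{"dx":0,"dy":1,"dz":87,"yaw":0,"grip":1}]' 40; python3 c.py .6713 .009 .0327 78.9;python3 - <<'E'
from h import *
crop(cam("scene")["frame"],140,190,270,310,5,"pics/g16.png")
E
```

```text
clock: 32.12
tcp_pos: [0.672, 0.0087, 0.036]
orientation: [[0.19, 0.982, 0.001], [0.982, -0.19, -0.0], [0.0, 0.001, -1.0]]
wrist_force: [0.2, -0.4, -1.1]
finger_gap: 0.461
clk 32.12 tcp [0.672  0.0087 0.036 ] a 79.0 gap 0.461 F [ 0.2 -0.4 -1.1] J [-2. 42. 96.  0. 42.  9.]
d [ 0.2 -0.8  3.3] yaw 0.14
```

View pics/g16.png

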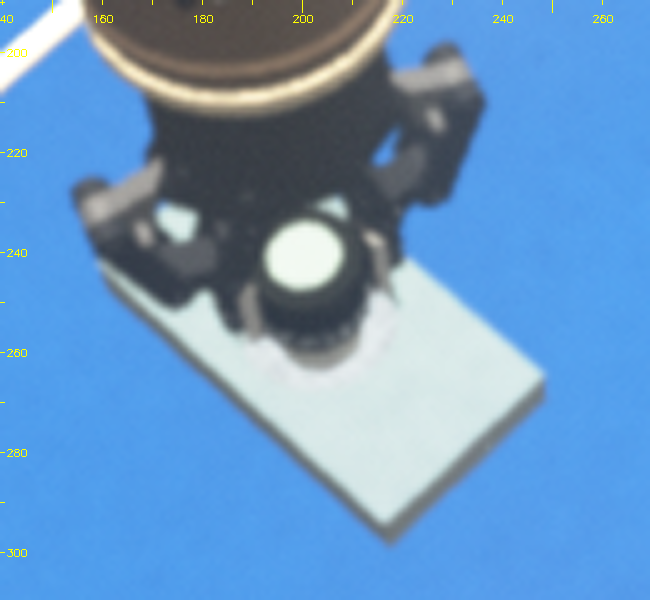

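The eyepiece is centred in its well (204,257). Lower to contact.

```bash
python3 -m jog '[{"dx":0,"dy":0,"dz":0.8,"yaw":0,"grip":1},{"dx":0,"dy":0,"dz":1.6,"yaw":0,"grip":1},{"dx":0,"dy":0,"dz":2.4,"yaw":0,"grip":1},{"dx":0,"dy":0,"dz":3,"yaw":0,"grip":1},{"dx":0,"dy":0,"dz":3,"yaw":0,"grip":1}]' 40; python3 c.py
```

```text
clock: 32.58
tcp_pos: [0.6717, 0.0087, 0.0328]
orientation: [[0.19, 0.982, 0.0], [0.982, -0.19, 0.0], [0.0, 0.0, -1.0]]
wrist_force: [-2.4, -0.7, 8.5]
finger_gap: 0.464
clk 32.58 tcp [0.6717 0.0087 0.0328] a 79.0 gap 0.464 F [-2.4 -0.7  8.5] J [-2. 42. 96.  0. 41.  9.]
```

```bash
python3 -m jog '[{"dx":0,"dy":0,"dz":0,"yaw":0,"grip":0.48},{"dx":0,"dy":0,"dz":0,"yaw":0,"grip":0.4},{"dx":0,"dy":0,"dz":0,"yaw":0,"grip":0.3},{"dx":0,"dy":0,"dz":0,"yaw":0,"grip":0.1},{"dx":0,"dy":0,"dz":0,"yaw":0,"grip":0},{"dx":0,"dy":0,"dz":0,"yaw":0,"grip":0},{"dx":0,"dy":0,"dz":-10,"yaw":0,"grip":0},{"dx":0,"dy":0,"dz":-30,"yaw":0,"grip":0},{"dx":0,"dy":0,"dz":-60,"yaw":0,"grip":0},{"dx":0,"dy":0,"dz":-95,"yaw":0,"grip":0},{"dx":0,"dy":0,"dz":-130,"yaw":0,"grip":0},{"dx":0,"dy":0,"dz":-160,"yaw":0,"grip":0},{"dx":0,"dy":0,"dz":-160,"yaw":0,"grip":0}]' 40; python3 c.py .223 -.611 .23 78.9
```

```text
clock: 33.67
tcp_pos: [0.6748, 0.0086, 0.1998]
orientation: [[0.19, 0.982, 0.009], [0.982, -0.19, -0.0], [0.001, 0.009, -1.0]]
wrist_force: [1.1, -0.0, 0.5]
finger_gap: 1.0
clk 33.67 tcp [0.6748 0.0086 0.1998] a 79.0 gap 1.0 F [ 1.1 -0.   0.5] J [-2. 31. 90. -0. 58.  9.]
d [-694.1 -325.5  -34.3] yaw 0.14
```

```bash
python3 -m jog '[{"dx":-694,"dy":-325,"dz":-30,"yaw":0,"grip":0},{"dx":-694,"dy":-325,"dz":-30,"yaw":0,"grip":0},{"dx":-694,"dy":-325,"dz":-30,"yaw":0,"grip":0},{"dx":-694,"dy":-325,"dz":-30,"yaw":0,"grip":0},{"dx":-694,"dy":-325,"dz":-30,"yaw":0,"grip":0},{"dx":-694,"dy":-325,"dz":-30,"yaw":0,"grip":0},{"dx":-694,"dy":-325,"dz":-30,"yaw":0,"grip":0},{"dx":-694,"dy":-325,"dz":-30,"yaw":0,"grip":0},{"dx":-694,"dy":-325,"dz":-30,"yaw":0,"grip":0},{"dx":-694,"dy":-325,"dz":-30,"yaw":0,"grip":0},{"dx":-694,"dy":-325,"dz":-30,"yaw":0,"grip":0},{"dx":-694,"dy":-325,"dz":-30,"yaw":0,"grip":0},{"dx":-694,"dy":-325,"dz":-30,"yaw":0,"grip":0},{"dx":-694,"dy":-325,"dz":-30,"yaw":0,"grip":0},{"dx":-694,"dy":-325,"dz":-30,"yaw":0,"grip":0},{"dx":-694,"dy":-325,"dz":-30,"yaw":0,"grip":0},{"dx":-694,"dy":-325,"dz":-30,"yaw":0,"grip":0},{"dx":-694,"dy":-325,"dz":-30,"yaw":0,"grip":0}]' 40; python3 c.py;python3 - <<'E'
from h import *
T=cam("top");S=cam("scene")
cv2.imwrite("pics/t17.png",T["frame"]);cv2.imwrite("pics/s17.png",S["frame"])
E
```

```text
clock: 35.17
tcp_pos: [0.2289, -0.5986, 0.2224]
orientation: [[0.19, 0.982, 0.0], [0.982, -0.19, -0.0], [-0.0, 0.0, -1.0]]
wrist_force: [1.8, -1.1, 0.1]
finger_gap: 0.999
clk 35.17 tcp [ 0.2289 -0.5986  0.2224] a 79.0 gap 0.999 F [ 1.8 -1.1  0.1] J [-72.  27.  93.   0.  59. -61.]
```

View pics/t17.png

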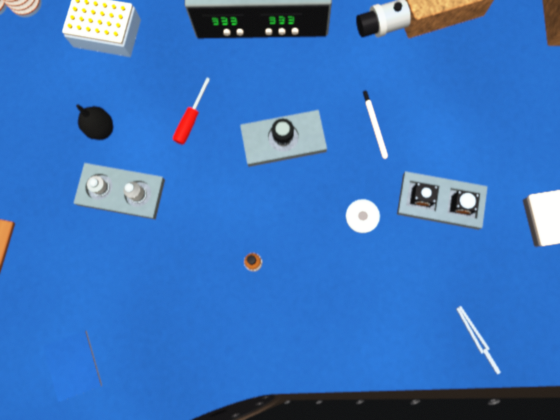

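View pics/s17.png

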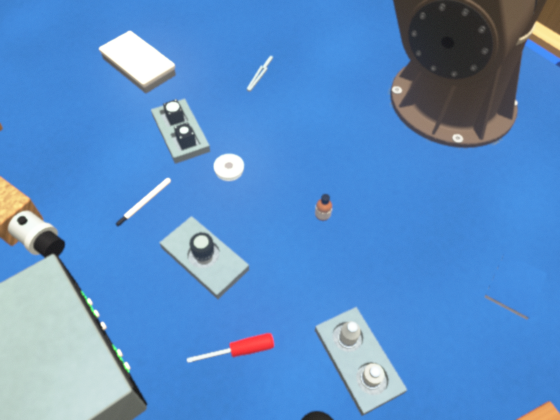

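All five parts are in their blocks: in the top view the objectives (97,185), (135,191), eyepiece (283,130), cubes (426,194), (467,202). The dish (362,216) and bottle (253,261) are unmoved. One closer check of heights by triangulation.

Run:
```python
import cv2,numpy as np
t=cv2.imread("pics/t17.png");s=cv2.imread("pics/s17.png")
from h import crop
def mk(im,bs,name):
    L=[]
    for i,(x,y) in enumerate(bs):
        crop(im,x-22,y-22,x+22,y+22,6,f"pics/_{i}.png");L.append(cv2.imread(f"pics/_{i}.png"))
    cv2.imwrite(name,np.vstack([np.hstack(L[:3]),np.hstack(L[3:]+[L[0]*0])]))
mk(t,[(97,185),(135,191),(283,130),(426,194),(467,202)],"pics/tt.png")
mk(s,[(373,375),(350,333),(203,246),(185,137),(174,110)],"pics/ss.png")
```

```text
(no output)
```

View pics/tt.png

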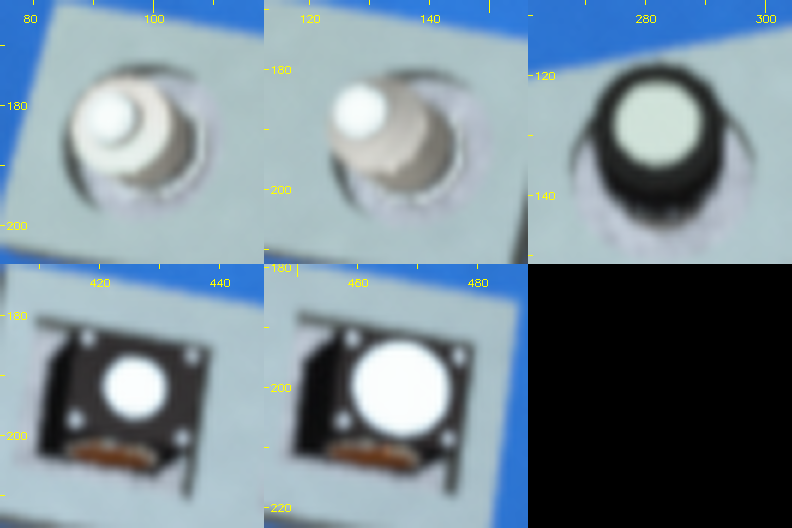

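View pics/ss.png

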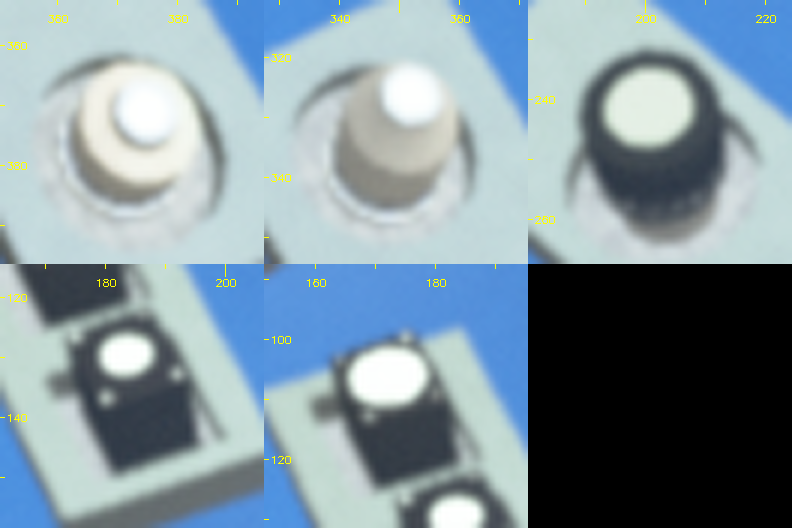

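Run:
```python
from h import *
T=cam("top");S=cam("scene")
for n,a,b in [("short",(93.5,181.7),(374.7,370.5)),("long",(128.5,186.5),(352,326)),("eye",(282,128),(200.8,241.3)),("narrow",(426,192),(183.5,129.5)),("wide",(467.5,200),(172,106.2))]:
    print(n,tri(T,a,S,b).round(4))
print("clock",manip.observe()["clock"]);manip.job_done()
```

```text
short [0.5787 0.3462 0.0508]
long [0.5653 0.2773 0.0669]
eye [0.6713 0.0091 0.063 ]
narrow [ 0.5556 -0.243   0.0478]
wide [ 0.5406 -0.3144  0.0476]
clock 35.3667
the job is handed in; nothing more can be done
```

I put all five parts away and handed the job in at about 35 s; no verdict is reported.

- **Placement:** The short and long objectives are in the two round wells, the wide and narrow filter cubes in the two square wells, and the eyepiece in the single well. Each was lowered until the wrist force showed light contact (8–14 N) and only then released.
- **Last checks:** Both camera views show every part upright inside its well. The tops triangulate to 51 mm (short objective), 67 mm (long objective), 63 mm (eyepiece) and 48 mm (both cubes). Each is within 2 mm of its height standing on the 6 mm well floor. The dish and the oil bottle look unmoved, and the gripper is clear of everything.
- **Problems along the way:**
  - One move was refused whole because some rows lacked a grip value; nothing moved, and I resent it.
  - My first height check on the eyepiece and cube blocks paired the wrong corners, so I placed those two blocks from each camera's fit at the stated 20 mm height. The two cameras' fits differed by up to 4 mm, and I used the average.
  - The arm hid the top view while I was placing the first cube. I used the measured pose and the scene camera instead.

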